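# Fetch the press crank from its safety hook and wind the woodblock up

### The job

The press crank hangs on a two-pronged safety hook: press the hook's sprung keeper aside until it snaps open, then lift the crank off and seat it fully down on the press's square shaft. Wind it clockwise as seen from above, a little over two full turns, until the top of the woodblock is flush with the two steel rails beside it, and leave the crank seated there. Do not disturb the studio things lying around.

Things in the scene. Friction and masses are not known exactly. Their poses are not given: they have to be found in the camera images.
- crank_grip (a point): Crank, grey metal, 0.6 kg, 155 mm long: square hub, round collar on it, straight bar (16 wide, 18 high) on top from 16 mm behind the hub axis (with a round weight reaching 40 behind) to 115 ahead, upright wooden handle at the bar's end. This point: centre of the bar 54 mm from the hub axis, 49 above the hub's underside; grip it here from above. x along the bar, hub to handle; z up.
- crank_hub (a point): Centre of the underside of the crank's hub (36 x 36 mm, 32 high), on the axis of its socket. The socket is 22 mm square, open below, 32 deep, its sides along the crank's x (towards the handle) and y. The collar above the hub is 64 mm across, 8 thick.
- crank_handle (a point): Centre of the crank's round upright handle, 22 mm across, 33 high, 105 mm from the hub axis along the crank's x, 78 above the hub's underside; its lower end is 3 mm above the bar's top. It spins freely about its own upright axis, so it can be held firmly and carried round in a circle without turning the hand.
- hook_seat (a point): Safety hook: dark post 136 mm tall on a grey base 160 x 110, two level prongs 41 mm apart along this point's -x. The hub hangs between them, collar on the prongs, bar along -x past their ends. Point: on the hub axis at the prongs' top, 110 above the table. Upturned tips 10 high, 40 mm out, keep the crank in: it comes off straight up (50 mm clears). x towards the post, y left, z up.
- keeper_pivot (a point): Upright hinge axis of the keeper, on the hook's post 57 mm from hook_seat along its +x, at the height of the keeper's underside, 138.5 mm above the table. Fixed to the hook, axes as hook_seat.
- keeper_tab (a point): Upright thumb tab at the keeper's end, 62 mm from the pivot: 18 mm along the arm, 10 thick, 44 high, top 191.5 above the table; this point is 18 below its top. The keeper is a dark arm 74 long, 16 wide, 9 thick lying level 2.5 mm above the hanging crank's bar, so that it cannot be lifted. Open, the tab still stands up beside the hub. Press it sideways towards hook_seat's +y to open.
- keeper (a joint): Keeper angle, rad: 0 closed across the crank, 1.5 fully open, pointing to hook_seat's +y. Its over-centre spring holds it closed against about 4 N on the tab; pushed past 0.65 it snaps on to 1.5 and stays open.
- shaft_seat (a point): Drive shaft: square steel stub, 19 mm square, 30 high, its top 8 mm stepped to 16 and 12 square as lead-in, on a 52 mm flange on a green gearbox. Point: shaft axis, top of flange, 70 mm above the table, where the seated hub's underside rests. x, y square to the stub, turning with it. The crank fits in any quarter turn, 1.5 mm play each side. The rest of the press is under 80 mm high.
- shaft (a joint): Shaft angle, rad, growing clockwise seen from above; starts between 0 and 3. A full turn (6.283) lifts the woodblock 10 mm; flush with the rails at 16.0, stop at 18.5. Stiff (0.12 N m), stays where it is left.
- bed (a joint): Rise of the press bed with the woodblock from its lowest place, m: 0.0255 = block's top flush with the rails.
- block_top (a point): Centre of the woodblock's top (172 x 136 mm, pale with dark inked patches), 158 mm beyond the shaft axis, between two steel rails whose tops are 76 mm above the table.
- bowl: Bystander: ceramic bowl, 90 mm across, 50 high; origin under its centre.
- brush: Bystander: black printing brush 90 x 40 x 55 mm; origin under its centre.
- baren: Bystander: round wooden baren 116 mm across, 30 high; origin under its centre.
- ink_jar: Bystander: amber jar 66 mm across, 85 high; origin under its centre.
- brayer: Bystander: ink roller 110 mm wide with a wooden handle, 36 high; origin under its roller.
- gouge: Bystander: carving gouge 180 mm long, lying along its x.
Not all that is in view belongs to the job. Several things look just like the part that bears hook_seat: the one meant starts farthest to the robot's left.

How it is judged (in metres and radians):
On the way, in this order (a step that is already met when the one before it is completed fails the run):
1. the keeper is pressed open and stays open, the crank still hanging on the hook (value of joint keeper above 1.2 rad and z of crank_hub in the frame of hook_seat below -0.015 m and horizontal distance between crank_hub and hook_seat below 0.03 m), for 0.2 s.
2. the crank is lifted off the hook ((z of crank_hub in the frame of hook_seat above 0.01 m or horizontal distance between crank_hub and hook_seat above 0.08 m)), for 0.1 s.
3. the crank is fully seated on the square shaft before the block is wound up (horizontal distance between crank_hub and shaft_seat below 0.005 m and z of crank_hub in the frame of shaft_seat between -0.004 and 0.004 m and angle between crank_hub's own z axis and vertical below 0.1 rad and value of joint shaft below 4.5 rad), for 0.2 s.
4. the block is wound most of the way with the crank still seated (horizontal distance between crank_hub and shaft_seat below 0.005 m and z of crank_hub in the frame of shaft_seat between -0.004 and 0.004 m and angle between crank_hub's own z axis and vertical below 0.1 rad and value of joint shaft above 11 rad), for 0.1 s.
At the end, for the whole second after the job is handed in: The crank is fully seated on the square shaft (hub within 4 mm of the flange's height, 5 mm of the axis, upright within 0.1 rad), the shaft is at rest between 14.7 and 17.3 rad, that is the block's top flush with the rails within about 2 mm (horizontal distance between crank_hub and shaft_seat below 0.005 m and z of crank_hub in the frame of shaft_seat between -0.004 and 0.004 m and angle between crank_hub's own z axis and vertical below 0.1 rad and value of joint shaft between 14.7 and 17.3 rad and velocity of joint shaft between -0.1 and 0.1 rad/s); the robot touches nothing.
It fails at once if one of the bystanders (bowl, brush, baren, jar, brayer, gouge) is pushed or knocked more than 30 mm (distance of any of bowl, brush, baren, ink_jar, brayer, gouge from where it was at the start of the episode above 0.03 m).
It also fails if it takes over 72 s, if anything falls off the work surface, if the arm or the gripper's body presses on something with over 40 N, if the wrist force passes 120 N, or if a joint passes its speed limit or range.

### The arm

A 6-joint arm with a two-finger parallel gripper is mounted at the origin on the work surface. World frame = base frame: x ahead of the robot, y to its left, z up, the work surface at z = 0. Lengths are in mm, angles in rad, forces in N, time in s.
With the tool pointing down it reaches from about 325 to 900 mm from the base axis. Payload 6.1 kg.
Tool frame: the origin (TCP) lies on the mounting face of the last link; the fingertips stand 182 mm ahead of it and the grasp point (between the pads) lies 164 mm ahead of it; z points along the fingers, y is the line along which they close (so a half turn about z gives the same grasp; the last joint's range is limited). The gripper opens to 87 mm and grips with 3 to 60 N. Pads are 19 mm wide; open, the fingers measure 117 mm over their backs; the gripper's body (75 mm by 190 mm) begins 51 mm behind the grasp point.
Start: joints at [-1.248, 0.22, 1.526, -0, 1.395, -0.126], TCP at [271.17, -563.102, 404.738] pointing down, gripper open.
Joint ranges: [-2.98, 2.98], [-0.91, 2.08], [0.09, 2.57], [-1.24, 4.39], [0.2, 2.65], [-2.68, 2.68]. Speed limits (rad/s): [2.57, 2.57, 3.01, 3.14, 3.14, 3.14].

### API

Orientations are given as a unit quaternion [x, y, z, w].
In Python, from bench import robot gives the robot as it stands.
- The arm moves only by the tool step_arm, never from a script. Its argument "moves" is a list of rows, each an object with "dp": the shift along the tool's x, y, z in m, a list of three; "twist": the turn, a rotation vector about the tool's x, y, z in degrees, a list of three; "gripper": the finger opening in m, from 0 to 0.087. A call has 1 to 10 rows; each row shifts and turns the commanded pose from where the row before left it, along the tool's axes as they then stand; what a row does not reach is not made up. A row lasts 1/8 s, in which the tool goes at most 62.5 mm and 10.7 degrees, less where a joint would pass 70% of its speed; a pose out of reach is approached as far as the arm can. A call is refused whole if a number of a shift passes 0.0625 or a number of a turn 10.7, either way. A call with a gripper value outside its range is refused whole. The fingers move at their own pace and stop on an object; "newtons" is the grip in N (left out, the last holds). Time passes only in rows, so rows that do not move let the fingers close. It gives the time, the measured TCP pose, the force, the opening and the grip force at its end, in the units of the state.
- robot.read_state(): the state, without advancing time (a new reading comes with each control period).
- robot.grab_frame(name): name is "side" or "top"; returns a dict with "color" (384x512x3 uint8, red, green, blue), "camera_matrix" (3x3 intrinsics, pixels), "R" (3x3) and "t" (3): a world point X has camera coordinates R X + t. Camera axes: x right, y down, z forward; pixel columns grow to the right and rows downward; lengths in mm; the calibration is good to about 2 mm. A picture is of the moment at which its call begins. There is no depth.
- robot.close_job(): hands the job in; it is judged then, once.
Trained networks look in a picture, given as the dict that the camera call returned (one of the last four; its "shot" number tells which), for a name from the list of things; names that differ only in an ending like _2 or _b are one class to them, and where a whole thing is asked for, a point or a joint stands for the part that bears it (a point fixed in the world has none). Each returns a list of dicts, best first, with "p" (0 to 1); they miss things now and then, are a little off and sometimes report something else, mostly with a low value. They report only what shows in the picture. A call takes as long as a camera call. They do not tell look-alikes from the thing itself.
- robot.silhouettes(label, picture): "region" (384x512 bool, what is visible of it) and "uv" ([column, row] in pixels, amid what is visible of it).
- robot.tip_of(label, picture): "uv" ([column, row] in pixels: a listed point, or the origin of a listed thing).
The state is a dict: "time": time; "joint_positions": joint angles; "joint_vel": joint speeds; "effort": joint torques, N m; "ee_pos": TCP position; "tcp_rot": TCP orientation; "ft_force": force on the tool from outside, world axes, zero at the start; "ft_torque": the same for the moment, N m; "gripper_width": opening from 0.0 (shut) to 1.0 (fully open); "finger_force": force on a finger pad.
Only numpy, scipy, OpenCV 4.12 (cv2) and the standard library are available. Lean on these libraries where they do the work, as an engineer would, in place of code of your own. Each camera call takes 0.05 s, during which the arm holds its last target. There are 200 camera calls.

## Working session

There is one attempt and no reset: what is moved stays moved. The work goes in short steps, Python scripts to look and compute and a tool call to move; the robot and the scene stay as the last step left them, time stands still between calls to the robot, and variables do not carry over. Pictures are saved under pics/ and viewed, at most 10 in all, crops included, and the job is handed in when it is done.

Besides the shell and the picture viewer there is one more tool, called after "Call:" in YAML: its name, and indented under it one key for each argument. step_arm: Moves the arm, as the interface text tells. Its arguments: {"type":"object","properties":{"moves":{"type":"array"},"newtons":{"type":"number"}},"required":["moves"]}

```bash
mkdir -p pics; cat > h.py <<'E'
import numpy as np, cv2, itertools
from bench import robot
from scipy.spatial.transform import Rotation as Rn
def ray(f,uv):
    K=np.array(f["camera_matrix"]);R=np.array(f["R"]);t=np.array(f["t"])
    d=R.T@np.linalg.inv(K)@np.array([uv[0],uv[1],1.]);return -R.T@t,d/np.linalg.norm(d)
def atz(f,uv,z):
    c,d=ray(f,uv);return c+d*(z-c[2])/d[2]
def tri(rs):
    A=0;b=0
    for c,d in rs:
        P=np.eye(3)-np.outer(d,d);A=A+P;b=b+P@c
    X=np.linalg.solve(A,b);return X,max(np.linalg.norm((np.eye(3)-np.outer(d,d))@(X-c)) for c,d in rs)
def proj(f,X):
    p=np.array(f["camera_matrix"])@(np.array(f["R"])@np.array(X)+np.array(f["t"]));return p[:2]/p[2]
def save(f,n,crop=None,s=1):
    im=f["color"][:,:,::-1]
    if crop: im=im[crop[1]:crop[3],crop[0]:crop[2]]
    cv2.imwrite("pics/"+n,cv2.resize(im,None,fx=s,fy=s,interpolation=cv2.INTER_CUBIC))
E
python3 - <<'E'
from h import *
F={n:robot.grab_frame(n) for n in("side","top")}
im=np.vstack([F[n]["color"][:,:,::-1] for n in F]);cv2.imwrite("pics/a.png",cv2.resize(im,(800*512//768*1,600*1)) if 0 else np.hstack([cv2.resize(F[n]["color"][:,:,::-1],(400,300)) for n in F]))
save(F["side"],"side.png",None,1.5);save(F["top"],"top.png",None,1.5)
Z=dict(crank_grip=None,crank_hub=None,crank_handle=None,hook_seat=110,keeper_pivot=138.5,keeper_tab=173.5,shaft_seat=70,block_top=None,bowl=0,brush=0,baren=0,ink_jar=0,brayer=0,gouge=0)
for k,z in Z.items():
    D={n:[d for d in robot.tip_of(k,F[n]) if d["p"]>.2] for n in F}
    for n in F:
        for d in D[n]: print(k,n,np.round(d["uv"]),round(d["p"],2), None if z is None else np.round(atz(F[n],d["uv"],z)))
    for a,b in itertools.product(D["side"],D["top"]):
        X,e=tri([ray(F["side"],a["uv"]),ray(F["top"],b["uv"])])
        if e<8: print("   tri",k,X.round(1),round(e,1))
for n in F: print(n,ray(F[n],(256,192)))
print(robot.read_state())
E
```

```text
crank_grip side [275. 172.] 0.89 None
crank_grip top [312. 190.] 0.83 None
crank_grip top [400. 171.] 0.57 None
   tri crank_grip [ 480.1 -190.7  132.2] 2.8
crank_hub side [261. 180.] 0.89 None
crank_handle side [282. 172.] 0.63 None
crank_handle top [307. 202.] 0.94 None
   tri crank_handle [ 441.9 -170.8  158.5] 2.0
hook_seat side [262. 173.] 0.97 [ 534. -196.  110.]
hook_seat top [427. 259.] 0.86 [ 261. -542.  110.]
hook_seat top [313. 175.] 0.78 [ 535. -199.  110.]
   tri hook_seat [ 535.6 -199.3  107.4] 0.1
keeper_pivot side [254. 158.] 0.9 [ 588. -235.  138.]
keeper_pivot top [319. 153.] 0.86 [ 600. -215.  138.]
keeper_pivot top [428. 244.] 0.63 [ 310. -540.  138.]
keeper_tab side [259. 155.] 0.59 [ 555. -215.  174.]
keeper_tab side [153. 330.] 0.49 [404. 526. 174.]
keeper_tab top [431. 260.] 0.65 [ 261. -533.  174.]
keeper_tab top [315. 168.] 0.62 [ 547. -197.  174.]
   tri keeper_tab [ 545.1 -195.8  185.7] 0.1
shaft_seat side [195. 244.] 0.62 [552. 203.  70.]
shaft_seat side [281. 175.] 0.35 [ 491. -277.   70.]
shaft_seat top [190. 175.] 0.67 [550. 203.  70.]
   tri shaft_sea
[... 1339 characters left out ...]
oint_positions': array([-1.24808217e+00,  2.20401949e-01,  1.52649157e+00,  2.34781447e-05,
        1.39469854e+00, -1.26109547e-01]), 'joint_vel': array([-0.00164789, -0.00133924, -0.00039969, -0.00010171,  0.00089318,
        0.00047652]), 'effort': array([-4.65898156e-04, -4.94563293e+01, -3.87700796e+01,  6.99918950e-02,
        4.70626610e-02,  2.34172404e-05]), 'ee_pos': array([ 271.18496028, -563.09888688,  404.74090122]), 'tcp_rot': array([ 9.74925616e-01,  2.22530995e-01,  1.15309593e-05, -8.37908184e-07]), 'ft_force': array([ 0.48849635, -0.44700631,  0.54772285]), 'ft_torque': array([-0.01956939, -0.00052887, -0.04686803]), 'finger_force': 0.0, 'gripper_width': 1.0016620409437382}
```

View pics/side.png

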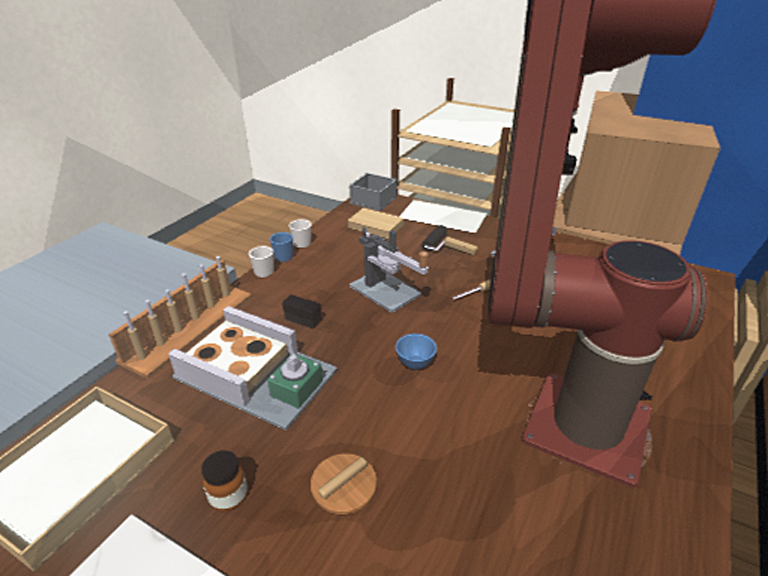

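View pics/top.png

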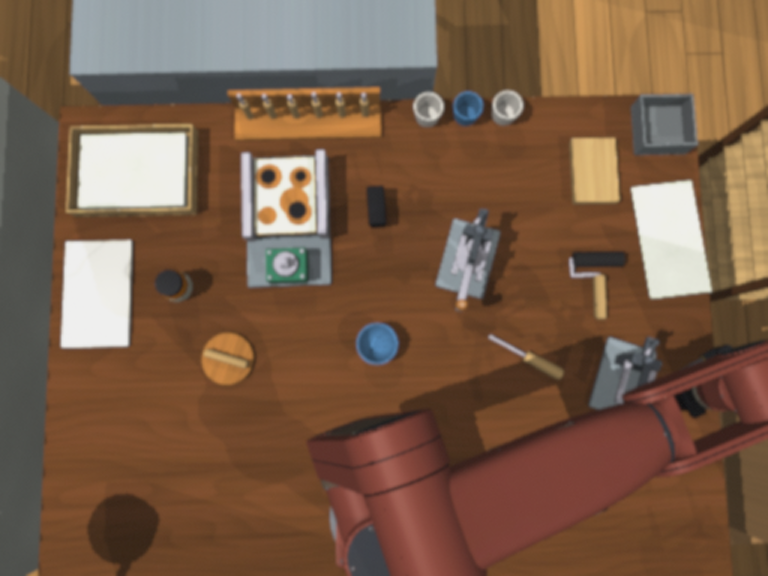

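Two hooks are visible: one at top uv (313,175), y≈-199, with a crank and a keeper, and a look-alike at top uv (427,259), y≈-542. +y is the robot's left, so the one at (313,175) is meant. An enlarged crop should confirm it.

```bash
python3 - <<'E'
from h import *
F={n:robot.grab_frame(n) for n in("side","top")}
a=F["top"]["color"][135:215,280:345,::-1];b=F["side"]["color"][145:210,225:295,::-1]
c=F["top"]["color"][150:200,160:225,::-1]
cv2.imwrite("pics/crop.png",np.hstack([cv2.resize(x,(int(x.shape[1]*480/x.shape[0]*.55/.55),480),interpolation=cv2.INTER_CUBIC)[:, :395] for x in (a,b)]))
for k,z,ix in (("crank_handle",156,None),("crank_grip",127,None),("hook_seat",110,None),("keeper_pivot",138.5,None),("keeper_tab",173.5,None),("shaft_seat",70,None)):
    for n in F:
        for d in robot.tip_of(k,F[n]):
            if d["p"]>.3: print(k,n,np.round(d["uv"],1),round(d["p"],2),atz(F[n],d["uv"],z).round(1))
S=np.array([534.5,-198,110])
for a in (-12,-15,-18):
    u=np.array([np.cos(np.deg2rad(a)),np.sin(np.deg2rad(a)),0])
    print(a,[ (n,proj(F[n],S+57*u+[0,0,28.5]).round(1),proj(F[n],S-5*u+[0,0,63.5]).round(1),proj(F[n],S-105*u+[0,0,46]).round(1)) for n in F])
# base outline fit
im=F["top"]["color"];hsv=cv2.cvtColor(im,cv2.COLOR_RGB2HSV)
m=((hsv[...,1]<70)).astype(np.uint8);m[:135]=0;m[205:]=0;m[:,:285]=0;m[:,340:]=0
n,l,st,ce=cv2.connectedComponentsWithStats(m);i=1+np.argmax(st[1:,4]);ys,xs=np.where(l==i)
P=np.array([atz(F["top"],(x,y),6)[:2] for x,y in zip(xs,ys)],np.float32);print(cv2.minAreaRect(P),st[i])
# shaft flange/gearbox green
m=((hsv[...,0]>50)&(hsv[...,0]<85)&(hsv[...,1]>80)).astype(np.uint8)
n,l,st,ce=cv2.connectedComponentsWithStats(m);i=1+np.argmax(st[1:,4]);ys,xs=np.where(l==i)
P=np.array([atz(F["top"],(x,y),60)[:2] for x,y in zip(xs,ys)],np.float32);print(cv2.minAreaRect(P),st[i])
E
```

```text
crank_handle side [283.8 175.3] 0.91 [ 426.7 -155.7  156. ]
crank_handle side [229.  325.2] 0.61 [280.3 432.3 156. ]
crank_handle top [305.2 202.3] 0.86 [ 443.5 -165.4  156. ]
crank_handle top [191.2 133.5] 0.57 [668.7 185.9 156. ]
crank_grip side [270.2 172.5] 0.66 [ 496.3 -190.4  127. ]
crank_grip side [312.4 195.7] 0.38 [ 307.8 -129.3  127. ]
crank_grip side [229.4 323.9] 0.37 [292.6 413.5 127. ]
crank_grip top [308.7 189.3] 0.61 [ 487.4 -180.6  127. ]
hook_seat side [261.4 171. ] 0.76 [ 542.1 -208.   110. ]
hook_seat side [201.8 212.3] 0.7 [592.8 104.9 110. ]
hook_seat top [313.4 177.4] 0.68 [ 527.6 -198.8  110. ]
hook_seat top [424.5 259.7] 0.62 [ 260.4 -535.7  110. ]
keeper_pivot side [251.7 158.9] 0.87 [ 594.6 -226.8  138.5]
keeper_pivot top [319.4 155.5] 0.94 [ 592.9 -217.1  138.5]
keeper_pivot top [430.3 241.6] 0.61 [ 315.6 -547.9  138.5]
keeper_tab side [261.3 155.8] 0.5 [ 545.  -211.1  173.5]
keeper_tab top [430.  261.3] 0.65 [ 256.7 -530.7  173.5]
keeper_tab top [315.  171.8] 0.49 [ 535.2 -197.1  173.5]
shaft_seat side [197.9 244.3] 0.63 [544.2 198.1  70. ]
shaft_seat top [190.9 174.5] 0.53 [551.9 199.   70. ]
-12 [('side', array([250.5, 161.1]), array([263.2, 158.5]), array([284.9, 172.2])), ('top', array([317.1, 156.4]), array([315. , 173.6]), array([308.8, 206. ]))]
-15 [('side', array([251.1, 160.9]), array([263.2, 158.5]), array([284. , 172.8])), ('top', array([318.1, 156.6]), array([314.9, 173.6]), array([307.1, 205.6]))]
-18 [('side', array([251.6, 160.6]), array([263.1, 158.6]), array([282.9, 173.4])), ('top', array([319. , 156.8]), array([314.8, 173.6]), array([305.3, 205.2]))]
((574.8534545898438, -208.93601989746094), (116.23209381103516, 218.124755859375), 73.36821746826172) [ 290  139   44   61 1722]
((546.9544067382812, 200.03562927246094), (87.10901641845703, 70.3182373046875), 88.77831268310547) [178 166  27  22 275]
```

View pics/crop.png

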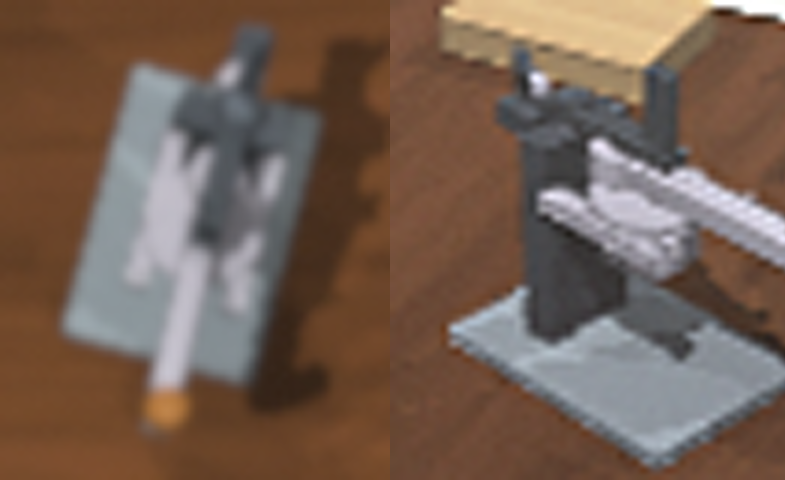

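The crop confirms it: the keeper arm and tab lie over the hub and the bar runs to the wooden handle. The hook stands at about (535,-199) with its x axis at about -16.6°. First I turn the tool to that angle and close the fingers.

Call:
step_arm:
  moves:
    - {"dp": [0,0,0],"twist": [0,0,10.575],"gripper": 0}
    - {"dp": [0,0,0],"twist": [0,0,10.575],"gripper": 0}
    - {"dp": [0,0,0],"twist": [0,0,10.575],"gripper": 0}
    - {"dp": [0,0,0],"twist": [0,0,10.575],"gripper": 0}
  newtons: 20

```text
time: 2.7
ee_pos: [271.2, -563.1, 404.7]
tcp_rot: [0.989, -0.147, -0.0, 0.0]
ft_force: [0.1, -0.0, 1.1]
gripper_width: 0.63
finger_force: 0.0
```

Call:
step_arm:
  moves:
    - {"dp": [0.0149,-0.0382,0],"twist": [0,0,0],"gripper": 0}
    - {"dp": [0.0149,-0.0382,0],"twist": [0,0,0],"gripper": 0}
    - {"dp": [0.0149,-0.0382,0],"twist": [0,0,0],"gripper": 0}
    - {"dp": [0.0149,-0.0382,0],"twist": [0,0,0],"gripper": 0}
    - {"dp": [0.0149,-0.0382,0],"twist": [0,0,0],"gripper": 0}
    - {"dp": [0.0149,-0.0382,0],"twist": [0,0,0],"gripper": 0}
    - {"dp": [0.0149,-0.0382,0],"twist": [0,0,0],"gripper": 0}
    - {"dp": [0.0149,-0.0382,0],"twist": [0,0,0],"gripper": 0}
    - {"dp": [0.0149,-0.0382,0],"twist": [0,0,0],"gripper": 0}
    - {"dp": [0.0149,-0.0382,0],"twist": [0,0,0],"gripper": 0}

```text
time: 3.95
ee_pos: [523.7, -238.4, 404.9]
tcp_rot: [0.99, -0.144, 0.0, 0.0]
ft_force: [0.8, -0.5, 0.6]
gripper_width: 0.002
finger_force: 0.0
```

```bash
python3 - <<'E'
from h import *
F={n:robot.grab_frame(n) for n in("side","top")}
f=F["side"];s=robot.read_state();T=s["ee_pos"]
img=f["color"].copy()
save({"color":img},"b.png",(195,95,315,215),5)
u=np.array([.958,-.286,0]);v=np.array([.286,.958,0]);S=np.array([535,-199,110.])
print("tip",T-[0,0,182],proj(f,T-[0,0,182]))
for k,z in (("crank_handle",156),("hook_seat",110),("keeper_pivot",138.5),("keeper_tab",173.5)):
    for n in F:
        for d in robot.tip_of(k,F[n])[:2]: print(k,n,np.round(d["uv"],1),round(d["p"],2),atz(F[n],d["uv"],z).round(1))
print("expect tab",proj(f,S-5*u+[0,0,63.5]),"tab top",proj(f,S-5*u+[0,0,81.5]),"handle",proj(f,S-105*u+[0,0,46]),"pivot",proj(f,S+57*u+[0,0,28.5]))
E
```

```text
tip [ 524.73092887 -236.60371972  222.85189103] [269.66027916 142.22218488]
crank_handle side [270.3 174.4] 0.74 [ 470.4 -138.2  156. ]
crank_handle side [281.6 171.6] 0.56 [ 443.7 -173.9  156. ]
hook_seat side [260.2 170.1] 0.58 [ 549.1 -211.5  110. ]
hook_seat top [312.7 176.7] 0.96 [ 529.9 -196.6  110. ]
hook_seat top [425.7 261.1] 0.59 [ 256.  -539.1  110. ]
keeper_pivot side [250.2 160.3] 0.91 [ 594.4 -214.8  138.5]
keeper_pivot side [196.8 246.1] 0.19 [494.6 259.5 138.5]
keeper_pivot top [315. 155.] 0.98 [ 594.8 -203.3  138.5]
keeper_pivot top [432.1 240.3] 0.57 [ 319.5 -553.7  138.5]
keeper_tab side [228.8 323.9] 0.69 [275.4 439.3 173.5]
keeper_tab side [259.4 156.1] 0.46 [ 550.1 -205.8  173.5]
keeper_tab top [429.4 261.6] 0.54 [ 255.8 -528.9  173.5]
keeper_tab top [120.1 191.2] 0.33 [487.9 401.5 173.5]
expect tab [263.13173982 158.3893465 ] tab top [263.20549868 154.05889349] handle [283.40865096 172.93377541] pivot [251.369881   160.55254133]
```

View pics/b.png

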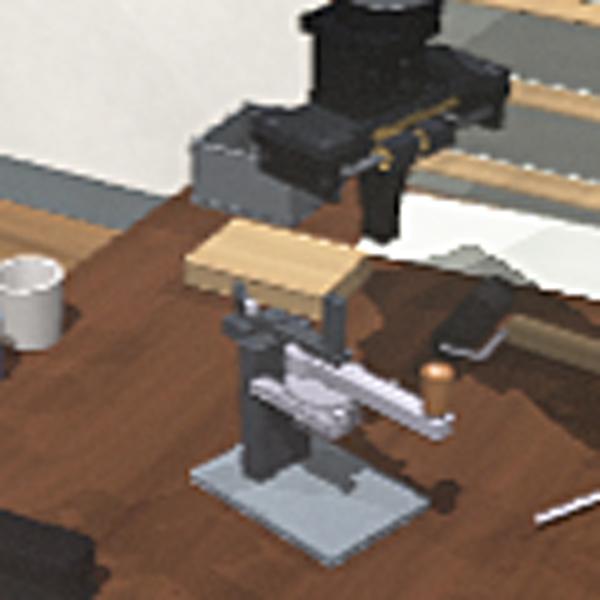

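The side view shows the tab at about (262,158), within 1 px of where I expect it, with the closed fingertips on its -y side. I go down and push towards hook +y, which is tool -y.

Call:
step_arm:
  moves:
    - {"dp": [0,0,0.022],"twist": [0,0,0],"gripper": 0}
    - {"dp": [0,0,0.022],"twist": [0,0,0],"gripper": 0}
    - {"dp": [0,0,0.022],"twist": [0,0,0],"gripper": 0}
    - {"dp": [0.003,-0.01,0],"twist": [0,0,0],"gripper": 0}
    - {"dp": [0,-0.01,0],"twist": [0,0,0],"gripper": 0}
    - {"dp": [0,-0.006,0],"twist": [0,0,0],"gripper": 0}

```text
time: 5.2
ee_pos: [534.0, -214.8, 340.1]
tcp_rot: [0.99, -0.144, 0.001, 0.0]
ft_force: [-0.9, 0.4, 0.5]
gripper_width: 0.005
finger_force: 0.0
```

Call:
step_arm:
  moves:
    - {"dp": [0,-0.008,0],"twist": [0,0,0],"gripper": 0}
    - {"dp": [0,-0.008,0],"twist": [0,0,0],"gripper": 0}
    - {"dp": [0,-0.008,0],"twist": [0,0,0],"gripper": 0}

```text
time: 5.58
ee_pos: [540.9, -192.6, 339.8]
tcp_rot: [0.99, -0.144, 0.002, 0.001]
ft_force: [2.5, -4.6, 1.6]
gripper_width: 0.011
finger_force: 2.0
```

Call:
step_arm:
  moves:
    - {"dp": [0,-0.008,0],"twist": [0,0,0],"gripper": 0}
    - {"dp": [0.002,-0.008,0],"twist": [0,0,0],"gripper": 0}
    - {"dp": [0.002,-0.008,0],"twist": [0,0,0],"gripper": 0}
    - {"dp": [0.002,-0.008,0],"twist": [0,0,0],"gripper": 0}

```text
time: 6.08
ee_pos: [555.3, -162.7, 338.4]
tcp_rot: [0.99, -0.144, -0.0, -0.0]
ft_force: [0.2, 0.8, -1.1]
gripper_width: 0.005
finger_force: 0.0
```

```bash
python3 - <<'E'
from h import *
f=robot.grab_frame("side");save(f,"c.png",(195,95,315,215),4);print(robot.read_state()["ft_force"])
E
```

```text
[0.15405333 1.38709514 0.82926301]
```

View pics/c.png

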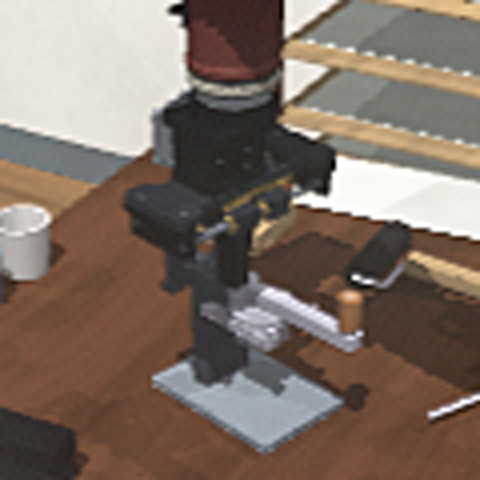

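The keeper is open: the tab has swung to the left at crop (180,270), and the crank still hangs. I go up, move over the grip point and open the fingers.

Call:
step_arm:
  moves:
    - {"dp": [0,0.006,-0.03],"twist": [0,0,0],"gripper": 0}
    - {"dp": [0,0,-0.035],"twist": [0,0,0],"gripper": 0}
    - {"dp": [-0.0215,0.0113,0],"twist": [0,0,0],"gripper": 0.087}
    - {"dp": [-0.0215,0.0113,0],"twist": [0,0,0],"gripper": 0.087}
    - {"dp": [-0.0215,0.0114,0],"twist": [0,0,0],"gripper": 0.087}
    - {"dp": [0,0,0],"twist": [0,0,0],"gripper": 0.087}
    - {"dp": [0,0,0],"twist": [0,0,0],"gripper": 0.087}

```text
time: 7.0
ee_pos: [482.3, -183.3, 404.0]
tcp_rot: [0.99, -0.144, 0.0, -0.0]
ft_force: [0.8, 0.1, 0.4]
gripper_width: 0.489
finger_force: 0.0
```

```bash
python3 - <<'E'
from h import *
from scipy.optimize import least_squares
obs=[]
F={n:robot.grab_frame(n) for n in("side","top")}
u=np.array([.958,-.286,0])
for k,o in (("crank_handle",(-105,46)),("crank_grip",(-54,17)),("hook_seat",(0,0)),("keeper_pivot",(57,28.5)),("crank_hub",(0,-32))):
    for n in F:
        for d in robot.tip_of(k,F[n])[:2]:
            P=atz(F[n],d["uv"],110+o[1]);
            if d["p"]>.3: print(k,n,np.round(d["uv"],1),round(d["p"],2),P.round(1),(P-u*o[0]).round(1))
G=F["side"];S=np.array([534,-198,110.])
print("handle exp",[proj(G,S-105*u+[0,0,z]) for z in (30,46,62)])
save(G,"d.png",(195,95,315,215),5)
print(robot.read_state()["ee_pos"],robot.read_state()["gripper_width"])
E
```

```text
crank_handle top [307.2 200.8] 0.59 [ 448.  -171.7  156. ] [ 548.6 -201.8  156. ]
crank_grip side [271.3 172.2] 0.61 [ 493.7 -194.2  127. ] [ 545.4 -209.7  127. ]
crank_grip top [311.3 190.8] 0.48 [ 482.4 -188.7  127. ] [ 534.1 -204.1  127. ]
hook_seat side [360.2 152.5] 0.75 [ 252.9 -531.   110. ] [ 252.9 -531.   110. ]
hook_seat side [259.8 170. ] 0.57 [ 550.7 -211.4  110. ] [ 550.7 -211.4  110. ]
hook_seat top [422.4 261.8] 0.79 [ 254.1 -528.7  110. ] [ 254.1 -528.7  110. ]
keeper_pivot side [249.6 162.4] 0.65 [ 588.7 -200.1  138.5] [ 534.1 -183.8  138.5]
keeper_pivot side [344.2 138.8] 0.63 [ 334.5 -562.6  138.5] [ 279.9 -546.3  138.5]
keeper_pivot top [429.9 242.5] 0.67 [ 312.9 -546.5  138.5] [ 258.3 -530.2  138.5]
keeper_pivot top [315.2 152.8] 0.44 [ 601.8 -204.2  138.5] [ 547.2 -187.9  138.5]
crank_hub side [260.5 179.6] 0.85 [ 539.7 -197.1   78. ] [ 539.7 -197.1   78. ]
handle exp [array([283.32297921, 176.96777324]), array([283.5464751 , 173.14155505]), array([283.77344876, 169.25579808])]
[ 481.86748989 -183.4009324   403.71988976] 0.9766599721172347
```

View pics/d.png

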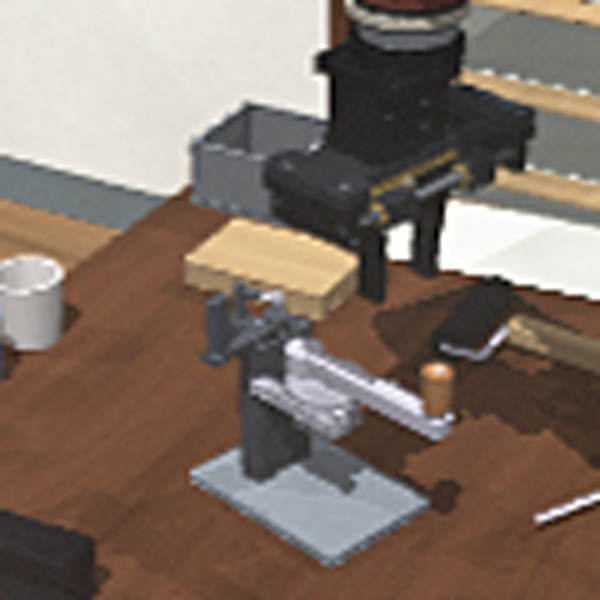

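Open keeper confirmed: tab at crop (215,328). The handle at (282.4,173) sits about 1 px left of my prediction, so I correct by about 2 mm, go down and grip.

Call:
step_arm:
  moves:
    - {"dp": [0.002,-0.002,0.028],"twist": [0,0,0],"gripper": 0.087}
    - {"dp": [0,0,0.028],"twist": [0,0,0],"gripper": 0.087}
    - {"dp": [0,0,0.028],"twist": [0,0,0],"gripper": 0.087}
    - {"dp": [0,0,0.028],"twist": [0,0,0],"gripper": 0.087}
    - {"dp": [0,0,0],"twist": [0,0,0],"gripper": 0.05}

```text
time: 8.22
ee_pos: [483.3, -181.5, 289.5]
tcp_rot: [0.99, -0.144, -0.002, -0.001]
ft_force: [-1.1, 0.5, -0.0]
gripper_width: 0.948
finger_force: 0.0
```

Call:
step_arm:
  moves:
    - {"dp": [0,0,0],"twist": [0,0,0],"gripper": 0}
    - {"dp": [0,0,0],"twist": [0,0,0],"gripper": 0}
    - {"dp": [0,0,0],"twist": [0,0,0],"gripper": 0}
    - {"dp": [0,0,0],"twist": [0,0,0],"gripper": 0}
    - {"dp": [0,0,0],"twist": [0,0,0],"gripper": 0}
    - {"dp": [0,0,0],"twist": [0,0,0],"gripper": 0}
  newtons: 50

```text
time: 8.98
ee_pos: [484.3, -182.1, 291.7]
tcp_rot: [0.99, -0.144, -0.0, -0.0]
ft_force: [0.1, 0.9, 0.6]
gripper_width: 0.294
finger_force: 0.0
```

Call:
step_arm:
  moves:
    - {"dp": [0,0,0],"twist": [0,0,0],"gripper": 0}
    - {"dp": [0,0,0],"twist": [0,0,0],"gripper": 0}
    - {"dp": [0,0,0],"twist": [0,0,0],"gripper": 0}

```text
time: 9.35
ee_pos: [484.3, -181.9, 291.7]
tcp_rot: [0.99, -0.144, -0.0, -0.0]
ft_force: [-0.1, 2.3, 0.5]
gripper_width: 0.182
finger_force: 49.7
```

Call:
step_arm:
  moves:
    - {"dp": [0,0,-0.01],"twist": [0,0,0],"gripper": 0}
    - {"dp": [0,0,-0.015],"twist": [0,0,0],"gripper": 0}
    - {"dp": [0,0,-0.02],"twist": [0,0,0],"gripper": 0}
    - {"dp": [0,0,-0.02],"twist": [0,0,0],"gripper": 0}
    - {"dp": [0,0,-0.02],"twist": [0,0,0],"gripper": 0}
    - {"dp": [0,0,-0.015],"twist": [0,0,0],"gripper": 0}
    - {"dp": [0,0,0],"twist": [0,0,0],"gripper": 0}

```text
time: 10.22
ee_pos: [484.6, -182.3, 393.5]
tcp_rot: [0.99, -0.144, 0.001, 0.001]
ft_force: [-0.0, -0.2, -6.4]
gripper_width: 0.179
finger_force: 49.7
```

```bash
python3 - <<'E'
from h import *
F={n:robot.grab_frame(n) for n in("side","top")}
a=F["top"]["color"][160:190,172:208,::-1];b=F["side"]["color"][228:262,178:214,::-1];c=F["side"]["color"][115:195,235:300,::-1]
cv2.imwrite("pics/e.png",np.hstack([cv2.resize(x,(266,int(x.shape[0]*266/x.shape[1])),interpolation=cv2.INTER_CUBIC)[:221] if i<2 else cv2.resize(x[:54],(266,221)) for i,x in enumerate((a,b,c))]))
s=robot.read_state();print(s["ee_pos"],s["ft_force"],s["ft_torque"])
O=np.array([549,200,70.])
for n in F:
  print(n,[proj(F[n],O+[0,0,z]).round(1) for z in (0,22,30)])
  for d in robot.tip_of("shaft_seat",F[n])[:2]: print(np.round(d["uv"],1),d["p"],atz(F[n],d["uv"],70))
E
```

```text
[ 484.0769562  -181.99614686  391.26154872] [-0.64261905  0.62333869 -6.74418899] [ 0.13736351  0.37892024 -0.03069204]
side [array([196.3, 244.1]), array([195.5, 238.8]), array([195.3, 236.9])]
[195.3 241.1] 0.77 [559.56681263 190.64709733  70.        ]
top [array([190.6, 175.4]), array([189.6, 174.3]), array([189.3, 173.9])]
[348.9 233.7] 0.62 [ 347.41428502 -311.05660214   70.        ]
[194.7 173.9] 0.55 [553.64845572 186.45234461  70.        ]
```

View pics/e.png

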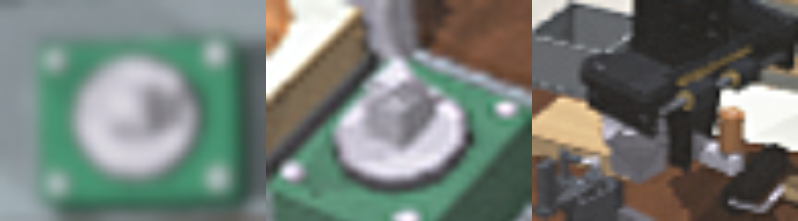

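The crop shows the stub corner-on to the side camera, so it is roughly aligned with the world axes. I'll fit a model to get its angle.

```bash
python3 - <<'E'
from h import *
f=robot.grab_frame("side");ft=robot.grab_frame("top");s=6
def prep(f,x0,y0,x1,y1):
    return cv2.resize(f["color"][y0:y1,x0:x1].astype(np.float32),None,fx=s,fy=s,interpolation=cv2.INTER_LINEAR),x0,y0
def score(f,P,O,a):
    im,x0,y0=P;L=np.zeros(im.shape[:2],np.uint8);C,_=ray(f,(256,192))
    def poly(p,l):
        q=np.array([(proj(f,O+x)-[x0,y0]+.5)*s-.5 for x in p]);cv2.fillPoly(L,[np.round(q*16).astype(np.int32)],l,shift=4)
    th=np.linspace(0,2*np.pi,48)
    poly([(26*np.cos(t),26*np.sin(t),-6) for t in th],9)
    poly([(26*np.cos(t),26*np.sin(t),0) for t in th],1)
    k=2
    for w,z0,z1 in((9.5,0,22),(8,22,26),(6,26,30)):
        c=[np.array([w*2**.5*np.cos(a+np.pi/4+i*np.pi/2),w*2**.5*np.sin(a+np.pi/4+i*np.pi/2),0]) for i in range(4)]
        for i in range(4):
            n=c[i]+c[(i+1)%4]
            if n@(C-O)>0:
                nn=int(round(np.degrees(np.arctan2(n[1],n[0]))))
                l=2 if (n/np.linalg.norm(n))[:2]@np.array([.8,-.6])*0+ ( -n[0]*(C-O)[1]+n[1]*(C-O)[0])>0 else 3
                poly([c[i]+[0,0,z0],c[(i+1)%4]+[0,0,z0],c[(i+1)%4]+[0,0,z1],c[i]+[0,0,z1]],l)
        poly([x+[0,0,z1] for x in c],4)
    L=L.copy();tot=0
    Lb=np.stack([cv2.GaussianBlur((L==l).astype(np.float32),(0,0),s*.45) for l in (0,1,2,3,4,9)],-1).reshape(-1,6)
    m=(Lb[:,0]<.5)
    A=Lb[m];B=im.reshape(-1,3)[m]
    x,r,_,_=np.linalg.lstsq(A,B,rcond=None);return np.sqrt(((A@x-B)**2).mean())
P=prep(f,178,226,214,262);res=[]
for a in range(-45,45,5):
    b=min((score(f,P,np.array([549+dx,200+dy,70.]),np.deg2rad(a)),dx,dy) for dx in (-3,-1,1,3) for dy in (-3,-1,1,3))
    res.append((round(float(b[0]),2),a,b[1:]))
print(res)
X,e=tri([ray(f,(195.9,244.8)),ray(ft,(189.95,175.5))]);print(X,e, atz(f,(195.9,244.8),70),atz(ft,(189.95,175.5),70))
E
```

```text
[(23.1, -45, (-1, 3)), (21.42, -40, (-1, 3)), (20.34, -35, (-1, 3)), (18.92, -30, (-1, 3)), (17.65, -25, (-1, 3)), (16.74, -20, (-1, 3)), (15.83, -15, (-1, 3)), (15.07, -10, (-1, 3)), (14.63, -5, (-1, 3)), (15.17, 0, (-1, 3)), (14.85, 5, (-1, 3)), (16.08, 10, (-1, 3)), (16.35, 15, (-1, 3)), (17.35, 20, (-1, 3)), (18.73, 25, (-1, 3)), (19.18, 30, (-1, 3)), (20.64, 35, (-1, 3)), (21.32, 40, (-1, 3))]
[548.78248123 202.20356624  69.21125482] 0.0022089235648279654 [548.22716148 202.82368926  70.        ] [548.65332969 202.09106631  70.        ]
```

The stub angle is about -2° (mod 90) and the shaft axis is at about (548.5,202.5). I raise the crank clear of the tab and carry it over with the handle towards the robot.

Call:
step_arm:
  moves:
    - {"dp": [0,0,-0.02],"twist": [0,0,0],"gripper": 0}
    - {"dp": [0,0,-0.02],"twist": [0,0,0],"gripper": 0}
    - {"dp": [-0.005,-0.018,0],"twist": [0,0,0],"gripper": 0}
    - {"dp": [-0.01,-0.037,0],"twist": [0,0,0],"gripper": 0}
    - {"dp": [-0.012,-0.045,0],"twist": [0,0,0],"gripper": 0}
    - {"dp": [-0.012,-0.045,0],"twist": [0,0,0],"gripper": 0}
    - {"dp": [-0.012,-0.045,0],"twist": [0,0,0],"gripper": 0}
    - {"dp": [-0.012,-0.045,0],"twist": [0,0,0],"gripper": 0}
    - {"dp": [-0.012,-0.045,0],"twist": [0,0,0],"gripper": 0}
    - {"dp": [-0.012,-0.045,0],"twist": [0,0,0],"gripper": 0}

```text
time: 11.78
ee_pos: [492.7, 156.5, 430.4]
tcp_rot: [0.99, -0.144, -0.001, 0.0]
ft_force: [0.9, -0.1, -5.1]
gripper_width: 0.179
finger_force: 49.9
```

Call:
step_arm:
  moves:
    - {"dp": [-0.009,-0.032,0],"twist": [0,0,-4],"gripper": 0}
    - {"dp": [-0.004,-0.016,0],"twist": [0,0,-5],"gripper": 0}
    - {"dp": [0,0,0],"twist": [0,0,-5.6],"gripper": 0}
    - {"dp": [0,0,0],"twist": [0,0,0],"gripper": 0}
    - {"dp": [0,0,0],"twist": [0,0,0],"gripper": 0}

```text
time: 12.4
ee_pos: [493.4, 204.1, 431.0]
tcp_rot: [1.0, -0.018, -0.001, 0.0]
ft_force: [0.7, 0.7, -4.7]
gripper_width: 0.178
finger_force: 49.9
```

Call:
step_arm:
  moves:
    - {"dp": [0,0,0.03],"twist": [0,0,0],"gripper": 0}
    - {"dp": [0,0,0.03],"twist": [0,0,0],"gripper": 0}
    - {"dp": [0,0,0.03],"twist": [0,0,0],"gripper": 0}
    - {"dp": [0,0,0.015],"twist": [0,0,0],"gripper": 0}
    - {"dp": [0,0,0],"twist": [0,0,0],"gripper": 0}

```text
time: 13.02
ee_pos: [493.4, 203.7, 325.6]
tcp_rot: [1.0, -0.018, -0.001, 0.0]
ft_force: [0.1, 1.0, -4.4]
gripper_width: 0.179
finger_force: 49.9
```

```bash
python3 - <<'E'
from h import *
f=robot.grab_frame("side");t=robot.grab_frame("top");s=robot.read_state();T=s["ee_pos"];print(T,s["tcp_rot"])
x0,y0,x1,y1=150,185,240,265
a=f["color"][y0:y1,x0:x1,::-1];k=6;a=cv2.resize(a,None,fx=k,fy=k,interpolation=cv2.INTER_CUBIC)
def dot(X,c): 
    p=(proj(f,X)-[x0,y0]+.5)*k-.5;cv2.circle(a,tuple(int(v) for v in p),2,c,-1)
ux=Rn.from_quat(s["tcp_rot"]).as_matrix();
H=T+ux@[54,0,213.]
print("hub from TCP",H)
for sx in(-18,18):
  for sy in(-18,18):
    dot(H+ux@[sx,sy,0],(0,0,255)); dot(np.array([548.5+sx/18*9.5,202.5+sy/18*9.5,92]),(255,0,0))
dot(H+ux@[-105,0,-61.5],(0,255,255));dot(H+ux@[-105,0,-94.5],(0,255,255))
cv2.imwrite("pics/g.png",a)
for n,F in(("side",f),("top",t)):
  for kk in("crank_hub","crank_handle"):
    for d in robot.tip_of(kk,F)[:1]:
        print(n,kk,np.round(d["uv"],1),d["p"], proj(F,H if kk=="crank_hub" else H+ux@[-105,0,-78]))
E
```

```text
[494.32063819 203.99254948 327.94767667] [ 9.99844517e-01 -1.76099569e-02  8.78627596e-04 -2.42875367e-04]
hub from TCP [548.66312204 202.18780429 115.04244577]
side crank_hub [194. 235.] 0.73 [194.40274625 233.58955425]
side crank_handle [221.1 226.8] 0.53 [222.066568   225.73637701]
top crank_handle [182.7 198.9] 0.49 [182.966503   203.62202233]
```

View pics/g.png

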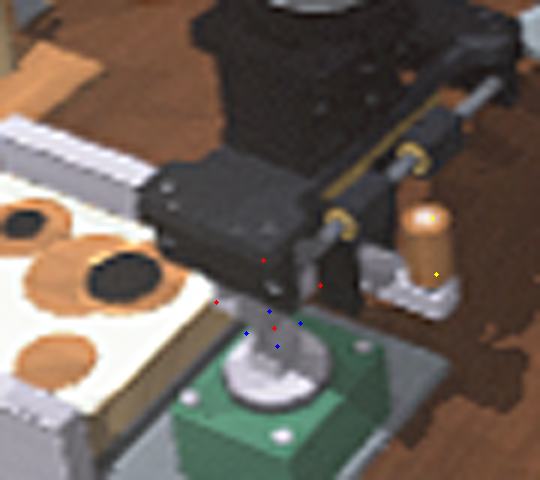

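The hand and handle line up within about 1 px, with the handle slightly left of the prediction at crop (428,245). I shift about 1.5 mm and lower gently.

Call:
step_arm:
  moves:
    - {"dp": [-0.0015,0.001,0.008],"twist": [0,0,0],"gripper": 0}
    - {"dp": [0,0,0.008],"twist": [0,0,0],"gripper": 0}
    - {"dp": [0,0,0.004],"twist": [0,0,0],"gripper": 0}
    - {"dp": [0,0,0.003],"twist": [0,0,0],"gripper": 0}

```text
time: 13.82
ee_pos: [491.6, 203.6, 306.8]
tcp_rot: [1.0, -0.017, -0.001, -0.0]
ft_force: [-22.7, -1.7, 29.2]
gripper_width: 0.178
finger_force: 50.0
```

```bash
python3 -c "
from h import *
s=robot.read_state();print(s['ee_pos'],s['ft_force'],s['ft_torque'])"
```

```text
[491.5854882  203.60432278 306.82765987] [-22.72182977  -1.69568703  29.21619758] [-0.2288449   3.20909124 -0.03727738]
```

Call:
step_arm:
  moves:
    - {"dp": [0,0,-0.006],"twist": [0,0,0],"gripper": 0}
    - {"dp": [-0.003,0,0],"twist": [0,0,0],"gripper": 0}
    - {"dp": [0,0,0.003],"twist": [0,0,0],"gripper": 0}
    - {"dp": [0,0,0.003],"twist": [0,0,0],"gripper": 0}
    - {"dp": [0,0,0],"twist": [0,0,0],"gripper": 0}

```text
time: 14.45
ee_pos: [488.8, 203.2, 304.2]
tcp_rot: [1.0, -0.017, -0.001, 0.0]
ft_force: [-7.5, -0.5, 7.0]
gripper_width: 0.173
finger_force: 50.0
```

```bash
python3 -c "
from h import *
s=robot.read_state();print(s['ee_pos'],s['ft_force'],s['ft_torque'])"
```

```text
[488.81205095 203.22815487 304.23359777] [-7.52224745 -0.51592444  6.99970217] [-0.02575324  1.28960256  0.01409457]
```

Call:
step_arm:
  moves:
    - {"dp": [-0.001,0,0.001],"twist": [0,0,0],"gripper": 0}
    - {"dp": [0,0,0.002],"twist": [0,0,0],"gripper": 0}
    - {"dp": [0,0,0.002],"twist": [0,0,0],"gripper": 0}

```text
time: 14.82
ee_pos: [487.5, 203.3, 300.7]
tcp_rot: [1.0, -0.017, -0.002, 0.0]
ft_force: [-18.1, -4.3, 21.0]
gripper_width: 0.18
finger_force: 50.0
```

```bash
python3 -c "
from h import *
s=robot.read_state();print(s['ee_pos'],s['ft_force'],s['ft_torque'])"
```

```text
[487.51905205 203.27801121 300.7192429 ] [-18.14198098  -4.30834712  20.99234746] [-0.32874679  2.62061943 -0.01247033]
```

Call:
step_arm:
  moves:
    - {"dp": [-0.002,-0.0005,0],"twist": [0,0,0],"gripper": 0}
    - {"dp": [0,0,0],"twist": [0,0,0],"gripper": 0}

```text
time: 15.08
ee_pos: [486.4, 203.6, 300.6]
tcp_rot: [1.0, -0.017, 0.0, 0.0]
ft_force: [-9.1, -2.7, 12.6]
gripper_width: 0.176
finger_force: 50.0
```

```bash
python3 -c "
from h import *
s=robot.read_state();print(s['ee_pos'],s['ft_force'],s['ft_torque'],s['tcp_rot'])
F={n:robot.grab_frame(n) for n in('side','top')};T=s['ee_pos'];u=Rn.from_quat(s['tcp_rot']).as_matrix();H=T+u@[54,0,213.]
print(H)
for n in F:
  for k,X in(('crank_hub',H),('crank_handle',H+u@[-105,0,-78]),('crank_grip',H+u@[-54,0,-49])):
    for d in robot.tip_of(k,F[n])[:1]: print(n,k,np.round(d['uv'],1),round(d['p'],2),proj(F[n],X).round(1))
save(F['side'],'i.png',(150,190,240,265),7)
"
```

```text
[486.40581804 203.61366023 300.62613032] [-9.08908369 -2.71879443 12.55668869] [-0.34239711  1.09014349 -0.13169677] [ 9.99849860e-01 -1.73230034e-02  3.01611933e-04  2.82149367e-04]
[540.49978412 201.62066259  87.65930006]
side crank_hub [225.2 235.1] 0.52 [197.6 241.2]
side crank_handle [223.9 235.6] 0.59 [225.2 234.1]
side crank_grip [209.  234.5] 0.61 [211.  235.4]
top crank_hub [119.7 190.8] 0.3 [189.3 177.1]
top crank_handle [311.7 175.1] 0.17 [184.5 207.1]
top crank_grip [189.  191.4] 0.4 [186.5 191.8]
```

View pics/i.png

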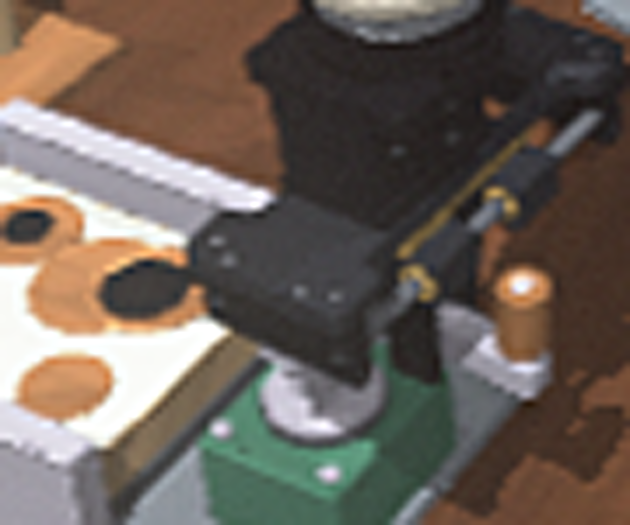

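```bash
cat > fit.py <<'E'
from h import *
def fit(f,T,u,gr,z0=None):
    hsv=cv2.cvtColor(f["color"],cv2.COLOR_RGB2HSV)
    C0=T+u@[-51,0,164-29.]
    p=proj(f,C0).astype(int)
    m=((hsv[...,0]<22)&(hsv[...,1]>90)&(hsv[...,2]>120)).astype(np.uint8)
    W=np.zeros_like(m);W[p[1]-14:p[1]+14,p[0]-12:p[0]+12]=1;m&=W
    n,l,st,ce=cv2.connectedComponentsWithStats(m);i=1+np.argmax(st[1:,4]);print("comp",st[i],ce[i])
    M=(l==i)|((hsv[...,2]>200)&(hsv[...,1]<120)&(cv2.dilate((l==i).astype(np.uint8),np.ones((3,3)))>0)&False)
    s=8;x0,y0=p-16
    B=cv2.resize(M[y0:y0+32,x0:x0+32].astype(np.float32),None,fx=s,fy=s,interpolation=cv2.INTER_LINEAR)
    th=np.linspace(0,2*np.pi,40);best=[]
    for dx in np.arange(-8,8.1,1):
        for dz in np.arange(-8,8.1,1):
            q=np.array([(proj(f,C0+[dx,0,dz]+np.array([11*np.cos(t),11*np.sin(t),h]))-[x0,y0]+.5)*s-.5 for t in th for h in(-16.5,16.5)],np.float32)
            A=np.zeros(B.shape,np.float32);cv2.fillConvexPoly(A,np.round(cv2.convexHull(q)).astype(int),1)
            A=cv2.GaussianBlur(A,(0,0),s*.4);best.append((float(((A-B)**2).sum()/s/s),dx,dz))
    best.sort();return best[:5]
if __name__=="__main__":
    f=robot.grab_frame("side");s=robot.read_state();print(fit(f,s["ee_pos"],Rn.from_quat(s["tcp_rot"]).as_matrix(),0))
E
python3 fit.py
```

```text
comp [221 228   8  13  67] [223.91044776 233.74626866]
[(27.6854305267334, np.float64(3.0), np.float64(-2.0)), (28.020221710205078, np.float64(4.0), np.float64(-2.0)), (28.075695037841797, np.float64(3.0), np.float64(-1.0)), (28.390262603759766, np.float64(3.0), np.float64(-3.0)), (28.397537231445312, np.float64(3.0), np.float64(0.0))]
```

The handle fit puts the crank about 3.5 mm further along +x in the grip and slightly pitched, with about 11 mm of the stub already in the socket. Letting go should level it on the stub.

Call:
step_arm:
  moves:
    - {"dp": [0,0,0],"twist": [0,0,0],"gripper": 0.03}
    - {"dp": [0,0,0],"twist": [0,0,0],"gripper": 0.03}
    - {"dp": [0,0,0],"twist": [0,0,0],"gripper": 0.03}

```text
time: 15.9
ee_pos: [486.5, 203.7, 298.6]
tcp_rot: [1.0, -0.017, 0.0, -0.0]
ft_force: [0.2, -1.2, 0.0]
gripper_width: 0.329
finger_force: 0.0
```

```bash
python3 fit.py; python3 -c "
from h import *
s=robot.read_state();print(s['ee_pos'],s['ft_force'],s['gripper_width'])"
```

```text
comp [225 238  10  10  60] [229.65       242.68333333]
[(90.2950439453125, np.float64(-8.0), np.float64(-8.0)), (93.4500503540039, np.float64(-8.0), np.float64(-7.0)), (94.01068115234375, np.float64(-7.0), np.float64(-8.0)), (96.808837890625, np.float64(-8.0), np.float64(-6.0)), (97.34222412109375, np.float64(-7.0), np.float64(-7.0))]
[486.46136509 203.730956   298.66045799] [-0.81945697 -0.03979088  0.03209957] 0.336978908813508
```

```bash
python3 -c "
from h import *
f=robot.grab_frame('side');t=robot.grab_frame('top')
a=cv2.resize(f['color'][195:265,160:245,::-1],(510,420),interpolation=cv2.INTER_CUBIC)
b=cv2.resize(t['color'][160:220,165:207,::-1],(288,420),interpolation=cv2.INTER_CUBIC)
cv2.imwrite('pics/j.png',np.hstack([a,b]))
"
```

```text
(no output)
```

View pics/j.png

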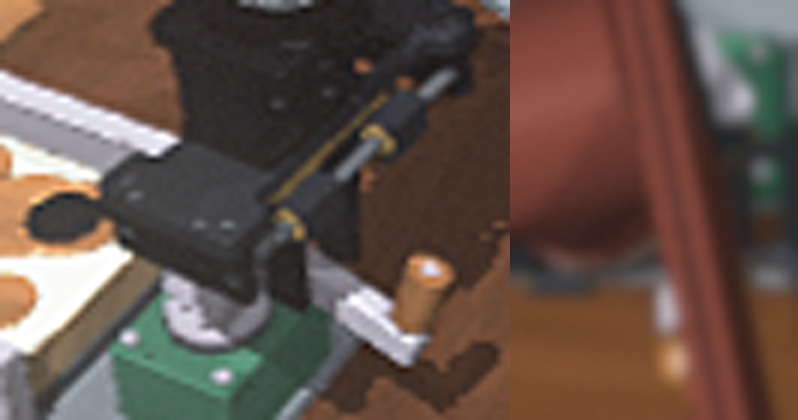

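The crank is tilted handle-down by about 20°, with the handle at (229.6,242.7) in the side view and the hub still caught on the stub. I'll fit the tilted pose before gripping again.

```bash
cat > fit2.py <<'E'
from h import *
from scipy.optimize import differential_evolution
def fit2(f,y0=202.5,phi=np.pi-.036,win=(212,225,245,262),zr=(75,125),fixed=None):
    x0,y0p,x1,y1=win;hsv=cv2.cvtColor(f["color"],cv2.COLOR_RGB2HSV)[y0p:y1,x0:x1]
    B=((hsv[...,0]<22)&(hsv[...,1]>100)&(hsv[...,2]>130)).astype(np.uint8)
    n,l,st,ce=cv2.connectedComponentsWithStats(B);i=1+np.argmax(st[1:,4]);B=(l==i).astype(np.uint8)
    B=cv2.morphologyEx(B,cv2.MORPH_CLOSE,np.ones((3,3),np.uint8));s=6
    B=cv2.resize(B.astype(np.float32),None,fx=s,fy=s,interpolation=cv2.INTER_LINEAR);print("comp",st[i],ce[i]+[x0,y0p])
    th=np.linspace(0,2*np.pi,24);Q=np.array([[105+11*np.cos(t),11*np.sin(t),78+h] for t in th for h in(-16.5,16.5)])
    def cost(p):
        x,z,a=p;R=Rn.from_euler("z",phi).as_matrix()@Rn.from_euler("y",a).as_matrix()
        X=(R@Q.T).T+[x,y0,z];K=np.array(f["camera_matrix"]);c=(np.array(f["R"])@X.T).T+f["t"];q=(K@c.T).T;q=q[:,:2]/q[:,2:]
        q=((q-[x0,y0p]+.5)*s-.5).astype(np.float32);A=np.zeros(B.shape,np.float32)
        cv2.fillConvexPoly(A,np.round(cv2.convexHull(q)).astype(int),1);return float(((cv2.GaussianBlur(A,(0,0),s*.4)-B)**2).sum()/s/s)
    r=differential_evolution(cost,[(525,570),zr,(-.1,.6)],seed=0,maxiter=60,popsize=12);return r.x,r.fun
if __name__=="__main__":
    f=robot.grab_frame("side");x,c=fit2(f);print(x.round(3),c)
    for r in [(548.5,)]:
        pass
    R=Rn.from_euler("z",np.pi-.036).as_matrix()@Rn.from_euler("y",x[2]).as_matrix()
    for n,p in(("grip",[54,0,49]),("handle",[105,0,78]),("hub",[0,0,0]),("hubtop",[0,0,32])): print(n,(R@p+[x[0],202.5,x[1]]).round(1))
E
python3 fit2.py
```

```text
comp [14 13  9 12 58] [229.32758621 243.32758621]
[5.48869e+02 1.05519e+02 3.84000e-01] 21.448331832885742
grip [480.5 205.  130.7]
handle [422.4 207.1 138.5]
hub [548.9 202.5 105.5]
hubtop [536.9 202.9 135.2]
```

Call:
step_arm:
  moves:
    - {"dp": [0,0,0.004],"twist": [0,0,0],"gripper": 0.03}
    - {"dp": [0,0,0],"twist": [0,0,0],"gripper": 0}
    - {"dp": [0,0,0],"twist": [0,0,0],"gripper": 0}
    - {"dp": [0,0,0],"twist": [0,0,0],"gripper": 0}
    - {"dp": [0,0,0],"twist": [0,0,0],"gripper": 0}
  newtons: 60

```text
time: 16.73
ee_pos: [486.3, 203.3, 294.7]
tcp_rot: [1.0, -0.017, -0.0, 0.0]
ft_force: [0.1, -4.1, 0.7]
gripper_width: 0.173
finger_force: 57.5
```

Call:
step_arm:
  moves:
    - {"dp": [0,0,-0.01],"twist": [0,0,0],"gripper": 0}
    - {"dp": [0,0,-0.015],"twist": [0,0,0],"gripper": 0}
    - {"dp": [0,0,-0.015],"twist": [0,0,0],"gripper": 0}
    - {"dp": [0,0,0],"twist": [0,0,0],"gripper": 0}

```text
time: 17.23
ee_pos: [486.7, 204.2, 336.4]
tcp_rot: [1.0, -0.017, 0.001, -0.001]
ft_force: [0.6, -0.3, -6.0]
gripper_width: 0.175
finger_force: 58.4
```

```bash
sed -i 's/zr=(75,125)/zr=(85,175)/; s/win=(212,225,245,262)/win=(208,205,245,262)/' fit2.py; python3 fit2.py; python3 -c "
from h import *
s=robot.read_state();print(s['ee_pos'],s['ft_force'],s['ft_torque'],s['gripper_width'])"
```

```text
comp [16 22  8 13 57] [226.50877193 232.61403509]
[5.56775e+02 1.40949e+02 3.81000e-01] 27.09901237487793
grip [488.5 205.  166.4]
handle [430.4 207.1 174.4]
hub [556.8 202.5 140.9]
hubtop [544.9 202.9 170.7]
[486.33454355 204.01260131 335.41405404] [-0.28113703  0.25157572 -5.80571927] [ 0.02084778  0.27304505 -0.0027691 ] 0.176300035967573
```

The crank is lifted, with a tilt of 0.38 rad about y. I level it by tilting the tool.

Call:
step_arm:
  moves:
    - {"dp": [0.02,0,-0.01],"twist": [0,-7.3,0],"gripper": 0}
    - {"dp": [0.02,0,-0.01],"twist": [0,-7.3,0],"gripper": 0}
    - {"dp": [0.02,0,-0.01],"twist": [0,-7.3,0],"gripper": 0}
    - {"dp": [0,0,0],"twist": [0,0,0],"gripper": 0}
    - {"dp": [0,0,0],"twist": [0,0,0],"gripper": 0}

```text
time: 17.9
ee_pos: [548.7, 201.6, 355.8]
tcp_rot: [0.982, -0.017, -0.19, -0.003]
ft_force: [-0.2, 0.3, -5.6]
gripper_width: 0.178
finger_force: 58.4
```

```bash
cat >> fit2.py <<'E'
    s=robot.read_state();u=Rn.from_quat(s["tcp_rot"]).as_matrix();print("T",s["ee_pos"],s["tcp_rot"].round(3),"grasp",(s["ee_pos"]+u@[0,0,164.]).round(1),"toolx",u[:,0].round(3),"F",s["ft_force"].round(1))
E
sed -i 's/zr=(85,175)/zr=(65,185)/;s/(-.1,.6)/(-.3,.6)/' fit2.py; python3 fit2.py; python3 -c "
from h import *
f=robot.grab_frame('top')
for d in robot.tip_of('crank_handle',f)[:2]: print(d['uv'],d['p'])"
```

```text
comp [13  6  8 14 81] [224.83950617 217.7654321 ]
[5.40744e+02 1.52112e+02 4.00000e-02] 18.26984214782715
grip [484.9 204.5 198.9]
handle [432.8 206.4 225.9]
hub [540.7 202.5 152.1]
hubtop [539.5 202.5 184.1]
T [548.37930202 201.7246187  356.21150046] [ 0.982 -0.017 -0.189 -0.003] grasp [487.4 203.8 204. ] toolx [ 0.928 -0.032 -0.372] F [ 0.  -0.2 -6.2]
```

Call:
step_arm:
  moves:
    - {"dp": [0.0135,0,0.0215],"twist": [0,0,0],"gripper": 0}
    - {"dp": [0.0135,0,0.0215],"twist": [0,0,0],"gripper": 0}
    - {"dp": [0,0,0],"twist": [0,0,0],"gripper": 0}
    - {"dp": [0,0,0],"twist": [0,0,0],"gripper": 0}

```text
time: 18.55
ee_pos: [557.5, 201.8, 308.2]
tcp_rot: [0.982, -0.016, -0.19, -0.004]
ft_force: [-3.3, 0.9, 2.0]
gripper_width: 0.175
finger_force: 60.0
```

```bash
python3 fit2.py; python3 - <<'E'
from h import *
F={n:robot.grab_frame(n) for n in("side","top")}
for n in F:
  for k in("crank_hub","crank_handle","crank_grip"):
    for d in robot.tip_of(k,F[n])[:1]: print(n,k,np.round(d["uv"],1),round(d["p"],2),proj(F[n],{"crank_hub":[548.5,202.5,105],"crank_handle":[443.5,206.3,183],"crank_grip":[494.5,204.4,154]}[k]).round(1))
E
```

```text
comp [15 24  8 13 43] [226.18604651 233.62790698]
[ 5.55782e+02  1.82366e+02 -2.15000e-01] 45.53098678588867
grip [513.5 204.  241.8]
handle [469.9 205.6 281. ]
hub [555.8 202.5 182.4]
hubtop [562.6 202.3 213.6]
T [557.65632235 201.74365219 308.14059912] [ 0.982 -0.017 -0.189 -0.004] grasp [496.7 203.9 155.9] toolx [ 0.928 -0.031 -0.372] F [-4.3  2.4  1.6]
side crank_hub [195.2 241.7] 0.77 [194.7 236.2]
side crank_handle [226.1 235. ] 0.69 [222.2 228.6]
side crank_grip [209.2 234.6] 0.56 [208.  230.1]
top crank_hub [317.3 153.1] 0.6 [188.3 173.8]
```

```bash
cat > fit3.py <<'E'
from h import *
from scipy.optimize import least_squares
def run(pr=True):
    f=robot.grab_frame("side");s=robot.read_state();u=Rn.from_quat(s["tcp_rot"]).as_matrix();G=s["ee_pos"]+u@[0,0,164.]
    obs=[];L=dict(crank_hub=[0,0,0],crank_handle=[105,0,78],crank_grip=[54,0,49])
    for k in L:
        for d in robot.tip_of(k,f)[:1]:
            if d["p"]>.4: obs.append((k,d["uv"],1));print(k,np.round(d["uv"],1),round(d["p"],2))
    g=lambda p,k:(Rn.from_euler("z",np.pi-.035)*Rn.from_euler("y",p[2])).apply(L[k])+[p[0],202.3,p[1]]
    hsv=cv2.cvtColor(f["color"],cv2.COLOR_RGB2HSV);m=((hsv[...,0]<22)&(hsv[...,1]>100)&(hsv[...,2]>110)).astype(np.uint8)
    m[:, :212]=0;m[:,245:]=0;m[:205]=0;m[265:]=0
    n,l,st,ce=cv2.connectedComponentsWithStats(m)
    for i in np.argsort(-st[1:,4])[:3]+1: print("orange",st[i],ce[i].round(1))
    r=least_squares(lambda p:np.concatenate([(proj(f,g(p,k))-uv)*w for k,uv,w in obs]+[[(p[2])*3]]),[548,100,0])
    print("x,z,th",r.x.round(3),"res",r.fun.round(1));print("T",s["ee_pos"].round(1),"grasp",G.round(1),"F",s["ft_force"].round(1),s["ft_torque"].round(2))
    for z in(70,80,90): print(z,proj(f,[443.5,206.2,z+78]).round(1),proj(f,[548.5,202.5,z]).round(1))
run()
E
python3 fit3.py
```

```text
crank_handle [224.1 234.1] 0.98
crank_grip [212.9 232.2] 0.91
orange [227 234  18  31 220] [238.6 252.3]
orange [222 229   9  13  72] [225.7 235.2]
orange [231 222  14  18  45] [238.  229.8]
x,z,th [5.42772e+02 1.01307e+02 7.60000e-02] res [ 1.8 -0.9 -2.   1.   0.2]
T [558.6 201.  306.5] grasp [497.7 203.1 154.3] F [ 3.2  1.7 -4.2] [ 0.05 -0.87  0.01]
70 [222.9 238. ] [195.9 244.7]
80 [222.7 235.4] [195.6 242.3]
90 [222.5 232.7] [195.2 239.9]
```

The crank keeps pitching in the grip. A better way is to set it flat on the clear table at about (545,60), let it level itself, measure it with a free view and grip again.

Call:
step_arm:
  moves:
    - {"dp": [-0.0112,0,-0.0279],"twist": [0,0,0],"gripper": 0}
    - {"dp": [-0.0112,0,-0.0279],"twist": [0,0,0],"gripper": 0}
    - {"dp": [0,0.035,0],"twist": [0,0,0],"gripper": 0}
    - {"dp": [0,0.035,0],"twist": [0,0,0],"gripper": 0}
    - {"dp": [0,0.035,0],"twist": [0,0,0],"gripper": 0}
    - {"dp": [0,0.035,0],"twist": [0,0,0],"gripper": 0}
    - {"dp": [0,0,0],"twist": [0,0,0],"gripper": 0}

```text
time: 20.08
ee_pos: [553.0, 59.2, 366.5]
tcp_rot: [0.981, -0.019, -0.191, -0.003]
ft_force: [0.0, 1.1, -5.2]
gripper_width: 0.176
finger_force: 59.9
```

```bash
python3 - <<'E'
from h import *
F={n:robot.grab_frame(n) for n in("side","top")};s=robot.read_state();u=Rn.from_quat(s["tcp_rot"]).as_matrix();G=s["ee_pos"]+u@[0,0,164.]
print(s["ee_pos"],"grasp",G,s["ft_force"],s["ft_torque"])
for n in F:
  for k,X in(("crank_hub",[54,-2,-49]),("crank_handle",[-51,1.8,29]),("crank_grip",[0,0,0])):
    for d in robot.tip_of(k,F[n])[:1]: print(n,k,np.round(d["uv"],1),round(d["p"],2),proj(F[n],G+X).round(1))
f=F["side"];hsv=cv2.cvtColor(f["color"],cv2.COLOR_RGB2HSV);p=proj(f,G+[-51,1.8,29]).astype(int)
m=((hsv[...,0]<22)&(hsv[...,1]>100)&(hsv[...,2]>130)).astype(np.uint8);w=m[p[1]-16:p[1]+18,p[0]-14:p[0]+14]
n,l,st,ce=cv2.connectedComponentsWithStats(w.copy())
for i in np.argsort(-st[1:,4])[:3]+1: print("orange",st[i],(ce[i]+p-[14,16]).round(1))
E
```

```text
[553.13177788  61.15694138 366.59620512] grasp [491.79679697  63.45006182 214.51477392] [-0.03215131 -0.58717295 -4.55932876] [ 0.03480624 -0.39190428 -0.01339891]
side crank_hub [225.7 201. ] 0.6 [220.5 195.5]
side crank_handle [253.6 191.4] 0.77 [248.6 184.8]
side crank_grip [239.6 192.9] 0.7 [234.2 187.8]
top crank_grip [299.6 145.2] 0.44 [229.6 185.8]
orange [16 18  7 12 34] [252.9 190. ]
orange [24  3  1  2  2] [258.  171.5]
```

```bash
cat > fit4.py <<'E'
from h import *
from scipy.optimize import least_squares
import sys
def run(phi,names=("side",),fixy=True,wth=30,n=3):
    L=dict(crank_hub=[0,0,0],crank_handle=[105,0,78],crank_grip=[54,0,49]);s=robot.read_state();u=Rn.from_quat(s["tcp_rot"]).as_matrix();G=s["ee_pos"]+u@[0,0,164.]
    obs=[]
    for _ in range(n):
        for c in names:
            f=robot.grab_frame(c)
            for k in L:
                for d in robot.tip_of(k,f)[:1]:
                    X=G+(Rn.from_euler("z",phi).apply(np.array(L[k])-[54,0,49]))
                    if d["p"]>.4 and np.linalg.norm(proj(f,X)-d["uv"])<15: obs.append((f,k,np.array(d["uv"])))
    rot=lambda t:Rn.from_euler("z",phi)*Rn.from_euler("y",t)
    H=lambda p:G+rot(p[2]).apply([-54-p[0],0,-49])+[0,0,p[1]]   # p0: crank shift along bar, p1: rise
    r=least_squares(lambda p:np.concatenate([proj(f,H(p)+rot(p[2]).apply(L[k]))-uv for f,k,uv in obs]+[[p[2]*wth]]),[0,0,0],loss="soft_l1")
    print("n",len(obs),"shift along -bar, rise, tilt",r.x.round(3),"hub",H(r.x).round(1),"G",G.round(1),"F",s["ft_force"].round(1),"t",round(s["time"],2))
    return r.x
if __name__=="__main__": run(np.pi-float(sys.argv[1]))
E
python3 fit4.py .035
```

```text
n 9 shift along -bar, rise, tilt [ -9.75  -20.355   0.054] hub [539.   62.5 147.8] G [492.2  64.1 214.7] F [ 0.8 -0.4 -5.5] t 20.48
```

Call:
step_arm:
  moves:
    - {"dp": [0.0104,0,0.026],"twist": [0,0,0],"gripper": 0}
    - {"dp": [0.0104,0,0.026],"twist": [0,0,0],"gripper": 0}
    - {"dp": [0.0104,0,0.026],"twist": [0,0,0],"gripper": 0}
    - {"dp": [0.0104,0,0.026],"twist": [0,0,0],"gripper": 0}
    - {"dp": [0.0052,0,0.013],"twist": [0,0,0],"gripper": 0}
    - {"dp": [0.002,0,0.005],"twist": [0,0,0],"gripper": 0}

```text
time: 21.82
ee_pos: [553.1, 61.3, 235.0]
tcp_rot: [0.982, -0.017, -0.19, -0.003]
ft_force: [-0.8, 0.1, -5.0]
gripper_width: 0.171
finger_force: 59.9
```

Call:
step_arm:
  moves:
    - {"dp": [0.0015,0,0.0035],"twist": [0,0,0],"gripper": 0}
    - {"dp": [0.0015,0,0.0035],"twist": [0,0,0],"gripper": 0}

```text
time: 22.08
ee_pos: [553.9, 61.3, 228.8]
tcp_rot: [0.982, -0.017, -0.189, -0.003]
ft_force: [0.5, 0.1, -4.7]
gripper_width: 0.172
finger_force: 59.9
```

Call:
step_arm:
  moves:
    - {"dp": [0.0015,0,0.0037],"twist": [0,0,0],"gripper": 0}
    - {"dp": [0.0011,0,0.0028],"twist": [0,0,0],"gripper": 0}

```text
time: 22.32
ee_pos: [553.4, 61.3, 221.0]
tcp_rot: [0.982, -0.017, -0.19, -0.003]
ft_force: [-0.3, 0.1, -6.4]
gripper_width: 0.174
finger_force: 59.9
```

Call:
step_arm:
  moves:
    - {"dp": [0.0011,0,0.0028],"twist": [0,0,0],"gripper": 0}

```text
time: 22.45
ee_pos: [553.3, 61.3, 217.8]
tcp_rot: [0.982, -0.017, -0.19, -0.003]
ft_force: [-0.5, 0.6, -5.9]
gripper_width: 0.175
finger_force: 59.9
```

Call:
step_arm:
  moves:
    - {"dp": [0.0011,0,0.0028],"twist": [0,0,0],"gripper": 0}

```text
time: 22.58
ee_pos: [553.1, 61.4, 215.0]
tcp_rot: [0.982, -0.017, -0.191, -0.003]
ft_force: [-4.7, 1.0, 7.2]
gripper_width: 0.174
finger_force: 60.0
```

Call:
step_arm:
  moves:
    - {"dp": [0,0,0],"twist": [0,0,0],"gripper": 0.05}
    - {"dp": [0,0,0],"twist": [0,0,0],"gripper": 0.05}
    - {"dp": [0,0,0],"twist": [0,0,0],"gripper": 0.05}
    - {"dp": [0,0,-0.03],"twist": [0,0,0],"gripper": 0.05}
    - {"dp": [0,0,-0.04],"twist": [0,0,0],"gripper": 0.06}
    - {"dp": [0,0,-0.04],"twist": [0,7.3,0],"gripper": 0.087}
    - {"dp": [0,-0.06,-0.04],"twist": [0,7.3,0],"gripper": 0.087}
    - {"dp": [0,-0.06,0],"twist": [0,7.3,0],"gripper": 0.087}
    - {"dp": [0,-0.06,0],"twist": [0,0,0],"gripper": 0.087}
    - {"dp": [0,-0.06,0],"twist": [0,0,0],"gripper": 0.087}

```text
time: 23.82
ee_pos: [610.9, 293.2, 351.4]
tcp_rot: [1.0, -0.017, 0.001, -0.0]
ft_force: [0.5, -0.5, -0.0]
gripper_width: 0.998
finger_force: 0.0
```

```bash
cat > meas.py <<'E'
from h import *
from scipy.optimize import least_squares
L=dict(crank_hub=[0,0,0],crank_handle=[105,0,78],crank_grip=[54,0,49])
def run(z,x0,n=4):
    obs=[]
    H=lambda p:np.array([p[0],p[1],z])
    g=lambda p,k:H(p)+Rn.from_euler("z",p[2]).apply(L[k])
    for _ in range(n):
        for c in("side","top"):
            f=robot.grab_frame(c)
            for k in L:
                for d in robot.tip_of(k,f):
                    if d["p"]>.3 and np.linalg.norm(proj(f,g(x0,k))-d["uv"])<14: obs.append((f,k,np.array(d["uv"]),c));break
    r=least_squares(lambda p:np.concatenate([proj(f,g(p,k))-uv for f,k,uv,_ in obs]),x0,loss="soft_l1",x_scale=[1,1,.02])
    print("hub x,y,phi",r.x.round(3),len(obs))
    for c in("side","top"):
        for k in L:
            e=[proj(f,g(r.x,k))-uv for f,kk,uv,cc in obs if cc==c and kk==k]
            if e: print(c,k,len(e),np.mean(e,0).round(1),np.std(e,0).round(1))
    print("grip",g(r.x,"crank_grip").round(1),"handle",g(r.x,"crank_handle").round(1));return r.x
E
python3 - <<'E'
from meas import *
s=robot.read_state();print(s["ee_pos"],s["tcp_rot"].round(3),s["time"])
f=robot.grab_frame("side")
for k in L: print(k,[(np.round(d["uv"],1).tolist(),round(d["p"],2)) for d in robot.tip_of(k,f)[:2]],proj(f,np.array([539,62,0])+Rn.from_euler("z",3.1).apply(L[k])).round(1))
run(0,[539,62,3.11])
E
```

```text
[610.8519672  293.18323436 351.35613529] [ 1.    -0.017  0.001 -0.   ] 23.825
crank_hub [([226.0, 235.9], 0.7)] [224.8 235.2]
crank_handle [([251.1, 230.6], 0.71)] [250.7 228.7]
crank_grip [([239.0, 230.9], 0.72)] [237.6 230. ]
hub x,y,phi [540.382  61.629   3.089] 18
side crank_hub 4 [-0.9 -2. ] [1.3 0.4]
side crank_handle 3 [ 1.  -0.6] [0.3 0.8]
side crank_grip 4 [-0.1  1.3] [1.8 1.1]
top crank_handle 3 [-0.3 -0.2] [0.8 1.2]
top crank_grip 4 [-1.  -0.3] [1.7 1.3]
grip [486.5  64.5  49. ] handle [435.5  67.2  78. ]
```

```bash
cat > sil.py <<'E'
from meas import *
from scipy.optimize import minimize
th=np.linspace(0,2*np.pi,24,endpoint=False)
cyl=lambda cx,r,z0,z1:np.array([[cx+r*np.cos(t),r*np.sin(t),z] for t in th for z in(z0,z1)])
box=lambda a,b,w,z0,z1:np.array([[x,y,z] for x in(a,b) for y in(-w,w) for z in(z0,z1)],float)
PARTS=[box(-18,18,18,0,32),cyl(0,32,32,40),box(-16,115,8,40,58),cyl(-22,18,40,58),cyl(105,11,61.5,94.5)]
def silfit(z,x0,views=("side","top"),n=2):
    D=[]
    for c in views:
        for _ in range(n):
            f=robot.grab_frame(c);P=proj(f,[x0[0]-40,x0[1],z+45])
            for d in robot.silhouettes("crank_hub",f):
                if np.linalg.norm(np.array(d["uv"])-P)<25:
                    ys,xs=np.where(d["region"]);o=np.array([xs.min()-8,ys.min()-8]);w=np.array([xs.max()+9,ys.max()+9])-o
                    B=cv2.resize(d["region"][o[1]:o[1]+w[1],o[0]:o[0]+w[0]].astype(np.float32),None,fx=5,fy=5,interpolation=cv2.INTER_LINEAR)
                    D.append((f,o,B,c));print(c,round(d["p"],2),d["region"].sum());break
    def cost(p,split=False):
        R=Rn.from_euler("z",p[2]);t=[]
        for f,o,B,c in D:
            A=np.zeros(B.shape,np.float32);K=np.array(f["camera_matrix"])
            for Q in PARTS:
                X=R.apply(Q)+[p[0],p[1],z];q=(K@((np.array(f["R"])@X.T).T+f["t"]).T).T;q=q[:,:2]/q[:,2:]
                cv2.fillConvexPoly(A,np.round(cv2.convexHull((((q-o+.5)*5-.5)*16).astype(np.float32))).astype(int),1,shift=4)
            t.append(((cv2.GaussianBlur(A,(0,0),2)-B)**2).sum()/25)
        return t if split else sum(t)
    r=minimize(cost,x0,method="Nelder-Mead",options=dict(initial_simplex=[x0,[x0[0]+5,x0[1],x0[2]],[x0[0],x0[1]+5,x0[2]],[x0[0],x0[1],x0[2]+.1]],xatol=.1))
    print("sil",r.x.round(3),np.round(cost(r.x,True),1));return r.x
E
python3 - <<'E'
from sil import *
a=[540.4,61.6,3.1]
silfit(0,a);silfit(0,a,("side",),1);silfit(0,a,("top",),1)
F={n:robot.grab_frame(n) for n in("side","top")};rs=[]
for n,f in F.items():
    p=proj(f,[435.5,67,78]).astype(int);hsv=cv2.cvtColor(f["color"],cv2.COLOR_RGB2HSV)
    m=((hsv[...,0]<25)&(hsv[...,1]>110)&(hsv[...,2]>150)).astype(np.uint8)[p[1]-12:p[1]+12,p[0]-12:p[0]+12].copy()
    k,l,st,ce=cv2.connectedComponentsWithStats(m);i=1+np.argmax(st[1:,4]);c=ce[i]+p-12;print(n,st[i],c,atz(f,c,78))
E
```

```text
side 0.68 513
side 0.67 540
top 0.79 411
top 0.86 349
sil [540.597  61.861   3.104] [35.1 28.6 34.7 81. ]
side 0.75 527
sil [539.138  64.082   3.114] [22.4]
top 0.97 385
sil [541.427  61.891   3.127] [41.1]
side [10  7  7  5 19] [250.78947368 225.31578947] [442.00033172  52.02828861  78.        ]
top [10 11  6  6 12] [230.75       210.16666667] [430.88573185  68.91754809  78.        ]
```

The crank stands level at hub (540.4,62.3), bar angle 178.2°. Now I grip it again with the tool vertical.

Call:
step_arm:
  moves:
    - {"dp": [-0.0221,0.0466,0],"twist": [0,0,0],"gripper": 0.087}
    - {"dp": [-0.0221,0.0466,0],"twist": [0,0,0],"gripper": 0.087}
    - {"dp": [-0.0221,0.0466,0],"twist": [0,0,0],"gripper": 0.087}
    - {"dp": [-0.0221,0.0467,0.02],"twist": [0,0,0],"gripper": 0.06}
    - {"dp": [-0.0222,0.0467,0.03],"twist": [0,0,0],"gripper": 0.06}
    - {"dp": [0,0,0.03],"twist": [0,0,0],"gripper": 0.06}
    - {"dp": [0,0,0.03],"twist": [0,0,0],"gripper": 0.06}
    - {"dp": [0,0,0.028],"twist": [0,0,0],"gripper": 0.06}
    - {"dp": [0,0,0],"twist": [0,0,0],"gripper": 0.03}
    - {"dp": [0,0,0],"twist": [0,0,0],"gripper": 0}

```text
time: 27.58
ee_pos: [493.0, 62.3, 213.5]
tcp_rot: [1.0, -0.017, 0.001, 0.0]
ft_force: [0.5, -0.1, 1.0]
gripper_width: 0.543
finger_force: 0.0
```

Call:
step_arm:
  moves:
    - {"dp": [0,0,0],"twist": [0,0,0],"gripper": 0}
    - {"dp": [0,0,0],"twist": [0,0,0],"gripper": 0}
    - {"dp": [0,0,0],"twist": [0,0,0],"gripper": 0}
    - {"dp": [0,0,0],"twist": [0,0,0],"gripper": 0}
  newtons: 60

```text
time: 28.08
ee_pos: [492.6, 62.4, 213.0]
tcp_rot: [1.0, -0.017, 0.0, -0.0]
ft_force: [-1.4, 0.8, 3.6]
gripper_width: 0.175
finger_force: 59.7
```

Call:
step_arm:
  moves:
    - {"dp": [0,0,-0.015],"twist": [0,0,0],"gripper": 0}
    - {"dp": [0,0,-0.025],"twist": [0,0,0],"gripper": 0}
    - {"dp": [0,0,-0.03],"twist": [0,0,0],"gripper": 0}
    - {"dp": [0,0,-0.03],"twist": [0,0,0],"gripper": 0}
    - {"dp": [0,0,-0.03],"twist": [0,0,0],"gripper": 0}
    - {"dp": [0.0006,-0.02,0],"twist": [0,0,0],"gripper": 0}
    - {"dp": [0.0008,-0.041,0],"twist": [0,0,0],"gripper": 0}
    - {"dp": [0.0009,-0.041,0],"twist": [0,0,0],"gripper": 0}
    - {"dp": [0.0009,-0.04,0],"twist": [0,0,0],"gripper": 0}
    - {"dp": [0,0,0],"twist": [0,0,0],"gripper": 0}

```text
time: 29.32
ee_pos: [499.8, 206.2, 342.2]
tcp_rot: [1.0, -0.016, -0.001, -0.0]
ft_force: [0.3, -0.7, -5.4]
gripper_width: 0.177
finger_force: 59.7
```

Call:
step_arm:
  moves:
    - {"dp": [0,0,0],"twist": [0,0,0],"gripper": 0}
    - {"dp": [0,0,0.02],"twist": [0,0,0],"gripper": 0}

```text
time: 29.58
ee_pos: [501.3, 203.3, 324.0]
tcp_rot: [1.0, -0.018, 0.002, -0.0]
ft_force: [0.6, 0.2, -5.5]
gripper_width: 0.173
finger_force: 59.7
```

```bash
python3 fit4.py .035; python3 -c "
from sil import *
s=robot.read_state();T=s['ee_pos'];print(T,s['tcp_rot'].round(4));silfit(T[2]-213,[T[0]+47.8,T[1]-1.7,3.107],('side',),3)"
```

```text
n 8 shift along -bar, rise, tilt [-1.0264e+01 -7.2300e-01 -3.0000e-03] hub [545.4 201.8 110.2] G [501.9 203.3 160. ] F [ 0.6  0.2 -5.5] t 29.57
[500.66651435 204.02362922 322.89980053] [ 9.998e-01 -1.730e-02  3.000e-04 -1.000e-04]
side 0.53 226
side 0.88 285
side 0.81 347
sil [547.076 204.948   3.131] [497.6 434.5 386.2]
```

Call:
step_arm:
  moves:
    - {"dp": [0,0,0.008],"twist": [0,0,0],"gripper": 0}
    - {"dp": [0,0,0.006],"twist": [0,0,0],"gripper": 0}
    - {"dp": [0,0,0],"twist": [0,0,0],"gripper": 0}

```text
time: 30.85
ee_pos: [500.1, 203.9, 307.3]
tcp_rot: [1.0, -0.017, -0.001, 0.0]
ft_force: [-0.3, -0.7, -5.5]
gripper_width: 0.174
finger_force: 59.7
```

Call:
step_arm:
  moves:
    - {"dp": [0,0,0.003],"twist": [0,0,0],"gripper": 0}
    - {"dp": [0,0,0],"twist": [0,0,0],"gripper": 0}

```text
time: 31.1
ee_pos: [500.6, 204.0, 305.5]
tcp_rot: [1.0, -0.017, 0.0, -0.0]
ft_force: [1.0, -0.1, -3.5]
gripper_width: 0.177
finger_force: 59.7
```

Call:
step_arm:
  moves:
    - {"dp": [0,0,0.002],"twist": [0,0,0],"gripper": 0}
    - {"dp": [0,0,0],"twist": [0,0,0],"gripper": 0}

```text
time: 31.35
ee_pos: [500.7, 204.0, 303.6]
tcp_rot: [1.0, -0.017, 0.0, -0.0]
ft_force: [0.6, 0.4, -4.5]
gripper_width: 0.175
finger_force: 59.7
```

```bash
python3 -c "
from h import *
s=robot.read_state();print(s['ee_pos'],s['ft_force'],s['ft_torque'])"
```

```text
[500.70299384 204.04196743 303.57444538] [ 0.59442114  0.38226094 -4.52162729] [ 0.01848683 -0.02898654 -0.03430069]
```

Call:
step_arm:
  moves:
    - {"dp": [0,0,0.002],"twist": [0,0,0],"gripper": 0}
    - {"dp": [0,0,0.002],"twist": [0,0,0],"gripper": 0}

```text
time: 31.6
ee_pos: [500.7, 204.0, 299.5]
tcp_rot: [1.0, -0.017, 0.0, -0.0]
ft_force: [1.0, 0.4, -4.8]
gripper_width: 0.177
finger_force: 59.7
```

```bash
python3 -c "
from h import *
s=robot.read_state();print(s['ee_pos'],s['ft_force'],s['ft_torque'])"
```

```text
[500.68765945 204.02087403 299.54827899] [ 1.03344856  0.4021738  -4.78389068] [ 0.09416947 -0.01941882 -0.04493454]
```

It is sliding freely over the stub, so I continue down.

Call:
step_arm:
  moves:
    - {"dp": [0,0,0.003],"twist": [0,0,0],"gripper": 0}
    - {"dp": [0,0,0.003],"twist": [0,0,0],"gripper": 0}
    - {"dp": [0,0,0.003],"twist": [0,0,0],"gripper": 0}

```text
time: 31.98
ee_pos: [500.7, 204.0, 290.4]
tcp_rot: [1.0, -0.017, 0.0, -0.0]
ft_force: [1.1, -0.3, -4.2]
gripper_width: 0.175
finger_force: 59.7
```

Call:
step_arm:
  moves:
    - {"dp": [0,0,0.003],"twist": [0,0,0],"gripper": 0}
    - {"dp": [0,0,0.002],"twist": [0,0,0],"gripper": 0}
    - {"dp": [0,0,0.002],"twist": [0,0,0],"gripper": 0}

```text
time: 32.35
ee_pos: [500.6, 204.0, 283.5]
tcp_rot: [1.0, -0.017, 0.0, -0.0]
ft_force: [1.7, -0.8, -4.5]
gripper_width: 0.173
finger_force: 59.7
```

```bash
python3 -c "
from h import *
s=robot.read_state();print(s['ee_pos'],s['ft_force'],s['ft_torque'])"
```

```text
[500.62958477 204.02124363 283.45489593] [ 1.66283528 -0.80115894 -4.53256309] [ 0.07079425 -0.14058235 -0.01888651]
```

Call:
step_arm:
  moves:
    - {"dp": [0,0,0.001],"twist": [0,0,0],"gripper": 0}
    - {"dp": [0,0,0],"twist": [0,0,0],"gripper": 0.04}
    - {"dp": [0,0,0],"twist": [0,0,0],"gripper": 0.04}
    - {"dp": [0,0,0],"twist": [0,0,0],"gripper": 0.05}
    - {"dp": [0,0,-0.03],"twist": [0,0,0],"gripper": 0.06}
    - {"dp": [0,0,-0.03],"twist": [0,0,0],"gripper": 0.06}
    - {"dp": [0,0,-0.03],"twist": [0,0,0],"gripper": 0.06}
    - {"dp": [0,-0.05,-0.02],"twist": [0,0,0],"gripper": 0.06}
    - {"dp": [0,-0.05,0],"twist": [0,0,0],"gripper": 0.06}

```text
time: 33.48
ee_pos: [504.9, 304.9, 395.6]
tcp_rot: [1.0, -0.018, 0.002, -0.001]
ft_force: [1.2, -0.5, 0.4]
gripper_width: 0.691
finger_force: 0.0
```

```bash
python3 -c "
from sil import *
s=robot.read_state();print(s['ee_pos'],s['time'])
run(70,[548.4,202.5,3.107],3);silfit(70,[548.4,202.5,3.107],('side','top'),1)"
```

```text
[504.87256095 304.94053647 395.59914305] 33.475
hub x,y,phi [544.625 203.268   3.161] 14
side crank_hub 3 [-0.2 -2.2] [1.7 1.3]
side crank_handle 3 [-0.7  0.3] [0.9 1.1]
side crank_grip 3 [-1.7  2.3] [1.7 0.7]
top crank_handle 3 [1.3 1.2] [0.6 1.3]
top crank_grip 2 [-0.3  0.5] [0.7 0.5]
grip [490.6 202.2 119. ] handle [439.6 201.2 148. ]
side 0.83 668
top 0.81 528
sil [547.741 203.714   3.125] [53.8 19.6]
```

The crank is seated: the silhouette fits at z=70, with hub at about (548,203). Next is the handle at about (443.5,205.7).

Call:
step_arm:
  moves:
    - {"dp": [-0.029,0.0505,0],"twist": [0,0,0],"gripper": 0.06}
    - {"dp": [-0.029,0.0505,0],"twist": [0,0,0],"gripper": 0.06}
    - {"dp": [0,0,0],"twist": [0,0,0],"gripper": 0.06}
    - {"dp": [0,0,0],"twist": [0,0,0],"gripper": 0.06}

```text
time: 35.38
ee_pos: [442.9, 205.1, 393.2]
tcp_rot: [1.0, -0.018, 0.001, -0.0]
ft_force: [0.5, 0.1, -0.4]
gripper_width: 0.689
finger_force: 0.0
```

Call:
step_arm:
  moves:
    - {"dp": [0.0005,0,0.026],"twist": [0,0,0],"gripper": 0.06}
    - {"dp": [0,0,0.026],"twist": [0,0,0],"gripper": 0.06}
    - {"dp": [0,0,0.025],"twist": [0,0,0],"gripper": 0.06}
    - {"dp": [0,0,0],"twist": [0,0,0],"gripper": 0.01}
    - {"dp": [0,0,0],"twist": [0,0,0],"gripper": 0.01}
    - {"dp": [0,0,0],"twist": [0,0,0],"gripper": 0.01}
    - {"dp": [0,0,0],"twist": [0,0,0],"gripper": 0.01}
  newtons: 30

```text
time: 36.25
ee_pos: [443.5, 205.2, 316.5]
tcp_rot: [1.0, -0.017, 0.001, -0.0]
ft_force: [0.4, -0.6, -0.8]
gripper_width: 0.323
finger_force: 0.0
```

Call:
step_arm:
  moves:
    - {"dp": [0,0,0],"twist": [0,0,0],"gripper": 0.01}
    - {"dp": [0,0,0],"twist": [0,0,0],"gripper": 0.01}
    - {"dp": [0,0,0],"twist": [0,0,0],"gripper": 0.01}

```text
time: 36.62
ee_pos: [443.2, 205.0, 315.9]
tcp_rot: [1.0, -0.017, 0.0, -0.0]
ft_force: [-0.5, 0.9, 2.2]
gripper_width: 0.244
finger_force: 30.0
```

Call:
step_arm:
  moves:
    - {"dp": [0.0036,-0.0272,0],"twist": [0,0,0],"gripper": 0.01}
    - {"dp": [0.0105,-0.0253,0],"twist": [0,0,0],"gripper": 0.01}
    - {"dp": [0.0167,-0.0217,0],"twist": [0,0,0],"gripper": 0.01}

```text
time: 37.0
ee_pos: [475.8, 279.4, 315.8]
tcp_rot: [1.0, -0.017, -0.001, -0.0]
ft_force: [-1.2, -0.1, 2.4]
gripper_width: 0.244
finger_force: 30.0
```

```bash
python3 -c "
from h import *
s=robot.read_state();print(s['ee_pos'],s['ft_force'],s['ft_torque'],np.linalg.norm(s['ee_pos'][:2]-[548.4,202.4]))"
```

```text
[475.83626409 279.40800274 315.79435379] [-1.23770611 -0.13554089  2.36213717] [-0.22734151  0.24986481  0.01558225] 105.80986842527466
```

The crank turns with small forces. I carry on round.

Call:
step_arm:
  moves:
    - {"dp": [0.0217,-0.0167,0],"twist": [0,0,0],"gripper": 0.01}
    - {"dp": [0.0253,-0.0105,0],"twist": [0,0,0],"gripper": 0.01}
    - {"dp": [0.0272,-0.0036,0],"twist": [0,0,0],"gripper": 0.01}
    - {"dp": [0.0272,0.0036,0],"twist": [0,0,0],"gripper": 0.01}
    - {"dp": [0.0253,0.0105,0],"twist": [0,0,0],"gripper": 0.01}
    - {"dp": [0.0217,0.0167,0],"twist": [0,0,0],"gripper": 0.01}
    - {"dp": [0.0167,0.0217,0],"twist": [0,0,0],"gripper": 0.01}
    - {"dp": [0.0105,0.0253,0],"twist": [0,0,0],"gripper": 0.01}
    - {"dp": [0.0036,0.0272,0],"twist": [0,0,0],"gripper": 0.01}

```text
time: 38.12
ee_pos: [654.2, 197.3, 316.3]
tcp_rot: [1.0, -0.017, 0.002, -0.001]
ft_force: [-0.3, 1.4, -0.0]
gripper_width: 0.241
finger_force: 30.0
```

Call:
step_arm:
  moves:
    - {"dp": [-0.0036,0.0272,0],"twist": [0,0,0],"gripper": 0.01}
    - {"dp": [-0.0105,0.0253,0],"twist": [0,0,0],"gripper": 0.01}
    - {"dp": [-0.0167,0.0217,0],"twist": [0,0,0],"gripper": 0.01}
    - {"dp": [-0.0217,0.0167,0],"twist": [0,0,0],"gripper": 0.01}
    - {"dp": [-0.0253,0.0105,0],"twist": [0,0,0],"gripper": 0.01}
    - {"dp": [-0.0272,0.0036,0],"twist": [0,0,0],"gripper": 0.01}

```text
time: 38.88
ee_pos: [543.5, 97.3, 315.1]
tcp_rot: [1.0, -0.018, 0.0, -0.002]
ft_force: [1.9, 13.2, -4.7]
gripper_width: 0.241
finger_force: 30.0
```

```bash
python3 -c "
from h import *
s=robot.read_state();print(s['ee_pos'],s['ft_force'],s['ft_torque'],np.linalg.norm(s['ee_pos'][:2]-[548.4,202.4]))"
```

```text
[543.53686832  97.31957971 315.11680729] [ 1.87148199 13.19890429 -4.65516865] [ 2.6524076  -0.47814285 -0.0219147 ] 105.19289318734789
```

Call:
step_arm:
  moves:
    - {"dp": [-0.0272,-0.0046,0],"twist": [0,0,0],"gripper": 0.01}
    - {"dp": [-0.0253,-0.0115,0],"twist": [0,0,0],"gripper": 0.01}
    - {"dp": [-0.0217,-0.0167,0],"twist": [0,0,0],"gripper": 0.01}
    - {"dp": [-0.0167,-0.0217,0],"twist": [0,0,0],"gripper": 0.01}
    - {"dp": [-0.0105,-0.0253,0],"twist": [0,0,0],"gripper": 0.01}
    - {"dp": [-0.0036,-0.0272,0],"twist": [0,0,0],"gripper": 0.01}

```text
time: 39.62
ee_pos: [443.5, 207.4, 315.8]
tcp_rot: [1.0, -0.017, 0.002, 0.0]
ft_force: [11.7, -2.3, -8.0]
gripper_width: 0.246
finger_force: 30.0
```

```bash
python3 -c "
from h import *
s=robot.read_state();print(s['ee_pos'],s['ft_force'],s['ft_torque'],np.linalg.norm(s['ee_pos'][:2]-[548.4,202.4]))"
```

```text
[443.50422165 207.44533131 315.7790562 ] [11.6862544  -2.33605792 -8.0282171 ] [-0.4246641  -2.17674883 -0.05965469] 105.01704472774848
```

Call:
step_arm:
  moves:
    - {"dp": [0.0036,-0.0272,0],"twist": [0,0,0],"gripper": 0.01}
    - {"dp": [0.0105,-0.0253,0],"twist": [0,0,0],"gripper": 0.01}
    - {"dp": [0.0167,-0.0217,0],"twist": [0,0,0],"gripper": 0.01}
    - {"dp": [0.0217,-0.0167,0],"twist": [0,0,0],"gripper": 0.01}
    - {"dp": [0.0253,-0.0105,0],"twist": [0,0,0],"gripper": 0.01}
    - {"dp": [0.0272,-0.0036,0],"twist": [0,0,0],"gripper": 0.01}

```text
time: 40.38
ee_pos: [552.1, 309.4, 315.7]
tcp_rot: [1.0, -0.017, -0.0, -0.0]
ft_force: [-0.9, -0.1, 2.2]
gripper_width: 0.239
finger_force: 30.0
```

```bash
python3 -c "
from h import *
s=robot.read_state();print(s['ee_pos'],s['ft_force'],s['ft_torque'],np.linalg.norm(s['ee_pos'][:2]-[548.4,202.4]))"
```

```text
[552.1244626  309.4269916  315.71202051] [-0.93559068 -0.14781289  2.15230196] [-0.29124727  0.26072037 -0.0124755 ] 107.09177630227596
```

Call:
step_arm:
  moves:
    - {"dp": [0.0272,0.0036,0],"twist": [0,0,0],"gripper": 0.01}
    - {"dp": [0.0253,0.0105,0],"twist": [0,0,0],"gripper": 0.01}
    - {"dp": [0.0217,0.0167,0],"twist": [0,0,0],"gripper": 0.01}
    - {"dp": [0.0167,0.0217,0],"twist": [0,0,0],"gripper": 0.01}
    - {"dp": [0.0105,0.0253,0],"twist": [0,0,0],"gripper": 0.01}
    - {"dp": [0.0036,0.0272,0],"twist": [0,0,0],"gripper": 0.01}
    - {"dp": [-0.0036,0.0272,0],"twist": [0,0,0],"gripper": 0.01}
    - {"dp": [-0.0105,0.0253,0],"twist": [0,0,0],"gripper": 0.01}
    - {"dp": [-0.0167,0.0217,0],"twist": [0,0,0],"gripper": 0.01}

```text
time: 41.5
ee_pos: [619.9, 125.3, 315.8]
tcp_rot: [1.0, -0.018, 0.001, -0.0]
ft_force: [0.7, 3.1, 0.8]
gripper_width: 0.243
finger_force: 30.0
```

Call:
step_arm:
  moves:
    - {"dp": [-0.0217,0.0157,0],"twist": [0,0,0],"gripper": 0.01}
    - {"dp": [-0.0253,0.0105,0],"twist": [0,0,0],"gripper": 0.01}
    - {"dp": [-0.0272,0.0036,0],"twist": [0,0,0],"gripper": 0.01}
    - {"dp": [-0.0272,-0.0036,0],"twist": [0,0,0],"gripper": 0.01}
    - {"dp": [-0.0253,-0.0105,0],"twist": [0,0,0],"gripper": 0.01}
    - {"dp": [-0.0217,-0.0167,0],"twist": [0,0,0],"gripper": 0.01}
    - {"dp": [-0.0157,-0.0217,0],"twist": [0,0,0],"gripper": 0.01}
    - {"dp": [-0.0105,-0.0253,0],"twist": [0,0,0],"gripper": 0.01}
    - {"dp": [-0.0036,-0.0272,0],"twist": [0,0,0],"gripper": 0.01}

```text
time: 42.62
ee_pos: [444.1, 208.1, 315.7]
tcp_rot: [1.0, -0.017, 0.001, 0.001]
ft_force: [9.1, -1.5, -3.6]
gripper_width: 0.241
finger_force: 30.0
```

```bash
python3 - <<'E'
from h import *
s=robot.read_state();print(s['ee_pos'],s['ft_force'],s['time'],np.degrees(np.arctan2(s['ee_pos'][1]-202.4,s['ee_pos'][0]-548.4)))
f=robot.grab_frame("side");t=robot.grab_frame("top")
for n,F in(("side",f),("top",t)):
    for d in robot.tip_of("block_top",F)[:1]: print(n,d["uv"],d["p"],[proj(F,[706.3,197,z]).round(1).tolist() for z in(50,60,70,76)])
E
```

```text
[444.07319491 208.08314097 315.70817162] [ 9.13749851 -1.49443118 -3.62899747] 42.625 176.8819281313717
side [154.1, 226.5] 0.72 [[158.3, 231.6], [157.8, 229.3], [157.3, 227.0], [157.0, 225.6]]
top [190.7, 128.1] 0.74 [[192.3, 130.3], [191.8, 129.5], [191.4, 128.8], [191.2, 128.3]]
```

Two turns are done. The remaining ~160° brings the total to ~880°, about 15.2 rad of shaft turn plus its starting angle, which should sit near the middle of the window.

Call:
step_arm:
  moves:
    - {"dp": [0.0036,-0.0272,0],"twist": [0,0,0],"gripper": 0.01}
    - {"dp": [0.0105,-0.0253,0],"twist": [0,0,0],"gripper": 0.01}
    - {"dp": [0.0167,-0.0217,0],"twist": [0,0,0],"gripper": 0.01}
    - {"dp": [0.0217,-0.0167,0],"twist": [0,0,0],"gripper": 0.01}
    - {"dp": [0.0253,-0.0105,0],"twist": [0,0,0],"gripper": 0.01}
    - {"dp": [0.0272,-0.0036,0],"twist": [0,0,0],"gripper": 0.01}
    - {"dp": [0.0272,0.0036,0],"twist": [0,0,0],"gripper": 0.01}
    - {"dp": [0.0253,0.0105,0],"twist": [0,0,0],"gripper": 0.01}
    - {"dp": [0.0217,0.0167,0],"twist": [0,0,0],"gripper": 0.01}
    - {"dp": [0.0167,0.0217,0],"twist": [0,0,0],"gripper": 0.01}

```text
time: 44.08
ee_pos: [643.1, 252.5, 316.1]
tcp_rot: [1.0, -0.017, 0.001, -0.001]
ft_force: [-0.4, 0.9, 0.0]
gripper_width: 0.247
finger_force: 30.0
```

Call:
step_arm:
  moves:
    - {"dp": [0.0078,0.0166,0],"twist": [0,0,0],"gripper": 0.01}
    - {"dp": [0,0,0],"twist": [0,0,0],"gripper": 0.01}

```text
time: 44.32
ee_pos: [650.0, 234.7, 316.1]
tcp_rot: [1.0, -0.019, 0.001, 0.0]
ft_force: [3.7, 0.6, 3.5]
gripper_width: 0.243
finger_force: 30.0
```

```bash
python3 -c "
from h import *
s=robot.read_state();print(s['ee_pos'],s['ft_force'],s['ft_torque'],s['time'])"
```

```text
[650.02567662 234.70397676 316.13316514] [3.69499291 0.61978368 3.53024077] [ 0.13460395 -0.7343496  -0.01273874] 44.325
```

Now release, go straight up and move away.

Call:
step_arm:
  moves:
    - {"dp": [0,0,0],"twist": [0,0,0],"gripper": 0.06}
    - {"dp": [0,0,0],"twist": [0,0,0],"gripper": 0.06}
    - {"dp": [0,0,0],"twist": [0,0,0],"gripper": 0.06}
    - {"dp": [0,0,0],"twist": [0,0,0],"gripper": 0.06}
    - {"dp": [0,0,-0.03],"twist": [0,0,0],"gripper": 0.06}
    - {"dp": [0,0,-0.04],"twist": [0,0,0],"gripper": 0.06}
    - {"dp": [0,0,-0.04],"twist": [0,0,0],"gripper": 0.06}
    - {"dp": [0,0.06,0],"twist": [0,0,0],"gripper": 0.06}
    - {"dp": [0,0.06,0],"twist": [0,0,0],"gripper": 0.06}
    - {"dp": [0,0.06,0],"twist": [0,0,0],"gripper": 0.06}

```text
time: 45.58
ee_pos: [642.3, 55.7, 425.6]
tcp_rot: [1.0, -0.017, 0.0, 0.0]
ft_force: [1.4, -0.2, -0.5]
gripper_width: 0.688
finger_force: 0.0
```

Call:
step_arm:
  moves:
    - {"dp": [-0.04,0.06,0],"twist": [0,0,0],"gripper": 0.06}
    - {"dp": [-0.04,0.06,0],"twist": [0,0,0],"gripper": 0.06}
    - {"dp": [-0.04,0.06,0],"twist": [0,0,0],"gripper": 0.06}
    - {"dp": [0,0,0],"twist": [0,0,0],"gripper": 0.06}

```text
time: 46.08
ee_pos: [531.5, -98.3, 425.6]
tcp_rot: [1.0, -0.02, -0.0, 0.0]
ft_force: [-0.4, 0.4, 0.3]
gripper_width: 0.69
finger_force: 0.0
```

```bash
python3 - <<'E'
from sil import *
print(robot.read_state()["time"],robot.read_state()["ee_pos"])
for z in(66,70,74,78): silfit(z,[548.4,202.5,.32],("side","top"),1)
# block height: render white top area, compare against rails
f=robot.grab_frame("side")
for k in("block_top",):
    for d in robot.tip_of(k,f)[:1]: print(k,d["uv"],d["p"])
E
```

```text
46.075 [531.45189063 -98.26314457 425.60973055]
side 0.76 601
top 0.88 506
sil [5.51293e+02 2.03083e+02 3.10000e-01] [76.8 13.2]
side 0.93 643
top 0.79 486
sil [5.49769e+02 2.03865e+02 2.93000e-01] [46.6 17.3]
side 0.82 656
top 0.8 535
sil [5.48879e+02 2.04585e+02 2.86000e-01] [94.4 28.4]
side 0.94 648
top 0.93 460
sil [5.47781e+02 2.05406e+02 2.93000e-01] [170.2  64.3]
block_top [155.6, 225.5] 0.91
```

```bash
python3 -c "
from bench import robot
print(robot.close_job())"
```

```text
the job is handed in; nothing more can be done
None
```

I handed the job in at about 46 s: the keeper is open, and the crank is seated on the shaft (image fit: on axis, about 70 mm up) and wound about 880° clockwise. I did not measure the shaft's start angle: I took it as 0 or 1.57 rad, which puts the final angle at about 15.2 or 16.8, both inside 14.7–17.3. The first try at seating tipped the crank, so I set it down on the clear table and gripped it again.

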